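# Put the centrifuge tube inserts away by kind

### The arm

A 6-joint arm with a two-finger parallel gripper is mounted at the origin on the work surface. World frame = base frame: x ahead of the robot, y to its left, z up, the work surface at z = 0. Lengths are in mm, angles in rad, forces in N, time in s.
With the tool pointing down it reaches from about 350 to 875 mm from the base axis. Payload 4.2 kg.
Tool frame: the origin (TCP) lies midway between the tips of the shut fingers; the grasp point (between the pads) lies 19 mm behind it; z points along the fingers, y is the line along which they close (so a half turn about z gives the same grasp; the last joint's range is limited). The gripper opens to 85 mm and grips with 20 to 120 N. Pads are 22 mm wide; open, the fingers measure 114 mm over their backs; the gripper's body (76 mm by 85 mm) begins 54 mm behind the grasp point. The pads swing forward as they close: fully open they stand 13 mm farther back than shut.
Start: joints at [1.361, 0.385, 0.008, 0, -1.194, -0.259], TCP at [282.351, 557.563, 231.312] pointing down, gripper open.
Joint ranges: [-3.14, 3.14], [-1.21, 2.06], [-1.07, 1.41], [-3.16, 2.05], [-2.99, -0.16], [-3.1, 3.1]. Speed limits (rad/s): [2.79, 2.79, 3.14, 3.14, 3.14, 3.14].

### API

Orientations are given as a unit quaternion [x, y, z, w].
In Python, from bench import arm gives the robot as it stands.
- The arm moves only by the tool send_rows, never from a script. Its argument "targets" is a list of rows, each an object of numbers: "gripper": the gripper command: -1 is fully open, 1 is shut, values between are in proportion; "x", "y", "z": the shift along the tool's x, y, z in cm; "ax", "ay", "az": the turn, a rotation vector about the tool's x, y, z in degrees. A call has 1 to 5 rows; each row shifts and turns the commanded pose from where the row before left it, along the tool's axes as they then stand; what a row does not reach is not made up. A row lasts 1/12 s, in which the tool goes at most 41.7 mm and 7.16 degrees, less where a joint would pass 70% of its speed; a pose out of reach is approached as far as the arm can. A call is refused whole if a number of a shift passes 4.17 or a number of a turn 7.16, either way. A call with a gripper value outside its range is refused whole. The fingers move at their own pace and stop on an object; the grip force is fixed at half the most. Time passes only in rows, so rows that do not move let the fingers close. It gives the time, the measured TCP pose, the force, the opening and the grip force at its end, in the units of the state.
- arm.read_state(): the state, without advancing time (a new reading comes with each control period).
- arm.get_image(name): name is "scene" or "top" or "wrist"; returns (picture, depth): 384x512x3 uint8, red, green, blue; 384x512 float32, mm along the optical axis (not along the pixel's ray), 0 where there is no reading.
- arm.camera_model(name): a dict with "fx", "fy", "cx", "cy" (pixels), "cam_to_world" (4x4, takes a point from camera to world coordinates). Camera axes: x right, y down, z forward; pixel columns grow to the right and rows downward; lengths in mm; the calibration is good to about 2 mm. A picture is of the moment at which its call begins: read the wrist's pose just before it. camera_model takes no time and is no camera call; for the wrist camera it gives the pose at the moment of the call.
- arm.job_done(): hands the job in; it is judged then, once.
Trained networks look in the newest picture that a camera, given by its name, has taken for a name from the list of things; names that differ only in an ending like _2 or _b are one class to them, and where a whole thing is asked for, a point or a joint stands for the part that bears it (a point fixed in the world has none). Each returns a list of dicts, best first, with "score" (0 to 1); they miss things now and then, are a little off and sometimes report something else, mostly with a low value. They report only what shows in the picture. A call takes as long as a camera call.
- arm.boxes_of(camera, thing): "rect" ([left, top, width, height] in pixels, round what is visible of it).
The state is a dict: "clock": time; "joints": joint angles; "joint_vel": joint speeds; "joint_efforts": joint torques, N m; "position": TCP position; "ee_rot": TCP orientation; "contact_force": force on the tool from outside, world axes, zero at the start; "wrist_torque": the same for the moment, N m; "gripper_width": finger opening in mm; "grasp_force": force on a finger pad.
Only numpy, scipy, OpenCV 4.12 (cv2) and the standard library are available. Lean on these libraries where they do the work, as an engineer would, in place of code of your own. Each camera call takes 0.05 s, during which the arm holds its last target. There are 200 camera calls.

### The job

The spin runs are over: put the four loose tube inserts away in the steel trays, each in the tray that already holds an insert of its shape (both round ones with the round one, the square with the square, the oblong with the oblong). Set each one down gently, not dropped, so that it stands upright and flat on the tray floor beside the others, and do not push aside or knock over the inserts already in the trays.

Things in the scene. Friction and masses are not known exactly. Their poses are not given: they have to be found in the camera images.
- round_a: loose round tube insert: a 50 mm diameter, 60 mm tall cluster of seven moulded wells open at the top; petrol-blue plastic, about 90 g, solid outside; origin at the centre of its underside, z up; stands upright on the bench, left of the trays, other clutter near it under 20 mm tall; two alike are loose
- round_b: loose round tube insert: a 50 mm diameter, 60 mm tall cluster of seven moulded wells open at the top; petrol-blue plastic, about 90 g, solid outside; origin at the centre of its underside, z up; stands upright on the bench, left of the trays, other clutter near it under 20 mm tall; two alike are loose
- square_insert: loose square tube insert: a 48 x 48 mm, 60 mm tall block of 3 x 3 moulded wells open at the top, sides along its x and y; petrol-blue plastic, about 90 g, solid outside; origin at the centre of its underside, z up; stands upright on the bench, left of the trays, other clutter near it under 20 mm tall
- oblong_insert: loose oblong tube insert: a 64 mm (along its x) x 32 mm (along its y), 60 mm tall block of 4 x 2 moulded wells open at the top; petrol-blue plastic, about 90 g, solid outside; origin at the centre of its underside, z up; stands upright on the bench, left of the trays, other clutter near it under 20 mm tall
- tray_round: low open stainless tray, fixed, 198 (its x) x 78 (its y) x 22 mm tall; walls and floor 4 mm thick, inside 190 x 70 mm; origin at the centre of its underside, z up. The three trays are alike: this one holds the round insert at the start. They lie side by side in any order, long sides roughly pointing away from the robot, over 90 mm between centre lines
- tray_square: low open stainless tray, fixed, 198 (its x) x 78 (its y) x 22 mm tall; walls and floor 4 mm thick, inside 190 x 70 mm; origin at the centre of its underside, z up. The three trays are alike: this one holds the square insert at the start. They lie side by side in any order, long sides roughly pointing away from the robot, over 90 mm between centre lines
- tray_oblong: low open stainless tray, fixed, 198 (its x) x 78 (its y) x 22 mm tall; walls and floor 4 mm thick, inside 190 x 70 mm; origin at the centre of its underside, z up. The three trays are alike: this one holds the oblong insert at the start. They lie side by side in any order, long sides roughly pointing away from the robot, over 90 mm between centre lines
- stored_round: round tube insert: a 50 mm diameter, 60 mm tall cluster of seven moulded wells open at the top; petrol-blue plastic, about 90 g, solid outside; origin at the centre of its underside, z up, 4 mm above the tray underside; stands loose in tray_round, near the tray end at its -x, so that two more fit in a row towards +x with about 10 mm between; leave it there
- stored_square: square tube insert: a 48 x 48 mm, 60 mm tall block of 3 x 3 moulded wells open at the top, sides along its x and y; petrol-blue plastic, about 90 g, solid outside; origin at the centre of its underside, z up, 4 mm above the tray underside; stands loose in tray_square, 20 to 66 mm from the tray centre towards its +x, room for one more on the other side; leave it there
- stored_oblong: oblong tube insert: a 64 mm (along its x) x 32 mm (along its y), 60 mm tall block of 4 x 2 moulded wells open at the top; petrol-blue plastic, about 90 g, solid outside; origin at the centre of its underside, z up, 4 mm above the tray underside; stands loose in tray_oblong, 20 to 56 mm from the tray centre towards its -x, length along the tray, room for one on the other side; leave it there

How it is judged (in metres and radians):
At the end, for the whole second after the job is handed in: All seven inserts stand in the tray of their kind: origin within 90 mm along and 34 mm across of the tray centre and less than 10 mm above the tray underside (flat on its floor), tilted less than 0.1 rad, slower than 20 mm/s (x of round_a in the frame of tray_round between -0.09 and 0.09 m and y of round_a in the frame of tray_round between -0.034 and 0.034 m and z of each of round_a, round_b, stored_round in the frame of tray_round below 0.01 m and angle between each of round_a, round_b, square_insert, oblong_insert, stored_round, stored_square, stored_oblong's own z axis and vertical below 0.1 rad and linear speed of each of round_a, round_b, square_insert, oblong_insert, stored_round, stored_square, stored_oblong below 0.02 m/s and x of round_b in the frame of tray_round between -0.09 and 0.09 m and y of round_b in the frame of tray_round between -0.034 and 0.034 m and x of square_insert in the frame of tray_square between -0.09 and 0.09 m and y of square_insert in the frame of tray_square between -0.034 and 0.034 m and z of each of square_insert, stored_square in the frame of tray_square below 0.01 m and x of oblong_insert in the frame of tray_oblong between -0.09 and 0.09 m and y of oblong_insert in the frame of tray_oblong between -0.034 and 0.034 m and z of each of oblong_insert, stored_oblong in the frame of tray_oblong below 0.01 m and x of stored_round in the frame of tray_round between -0.09 and 0.09 m and y of stored_round in the frame of tray_round between -0.034 and 0.034 m and x of stored_square in the frame of tray_square between -0.09 and 0.09 m and y of stored_square in the frame of tray_square between -0.034 and 0.034 m and x of stored_oblong in the frame of tray_oblong between -0.09 and 0.09 m and y of stored_oblong in the frame of tray_oblong between -0.034 and 0.034 m); the robot touches nothing.
It fails at once if an insert that was already in a tray is pushed more than 25 mm or knocked over (distance of any of stored_round, stored_square, stored_oblong from where it was at the start of the episode above 0.025 m or angle between any of stored_round, stored_square, stored_oblong's own z axis and vertical above 0.5 rad).
It fails at once if a loose insert is dropped: out of the fingers with its underside more than 50 mm above the bench ((height (world z) of round_a above 0.05 m and contact force between round_a and the fingers below 0.05 N) or (height (world z) of round_b above 0.05 m and contact force between round_b and the fingers below 0.05 N) or (height (world z) of square_insert above 0.05 m and contact force between square_insert and the fingers below 0.05 N) or (height (world z) of oblong_insert above 0.05 m and contact force between oblong_insert and the fingers below 0.05 N)).
It also fails if it takes over 115 s, if anything falls off the work surface, if the arm or the gripper's body presses on something with over 40 N, if the wrist force passes 120 N, or if a joint passes its speed limit or range.

## Working session

There is one attempt and no reset: what is moved stays moved. The work goes in short steps, Python scripts to look and compute and a tool call to move; the robot and the scene stay as the last step left them, time stands still between calls to the robot, and variables do not carry over. Pictures are saved under pics/ and viewed, at most 14 in all, crops included, and the job is handed in when it is done.

Besides the shell and the picture viewer there is one more tool, called after "Call:" as name(argument=value, ...) on one line, values as JSON. send_rows: Moves the arm, as the interface text tells. Its arguments: {"type":"object","properties":{"targets":{"type":"array"}},"required":["targets"]}

```bash
mkdir -p pics; ls; python3 - <<'E'
from bench import arm
import cv2,numpy as np
s=arm.read_state(); print(s['clock'],s['position'],s['ee_rot'],s['gripper_width'])
for n in ('top','scene'):
    im,d=arm.get_image(n); cv2.imwrite(f'pics/{n}0.png',im[:,:,::-1]); np.savez(f'{n}0.npz',im=im,d=d)
    m=arm.camera_model(n); print(n,m['fx'],m['cx'],m['cy'],np.round(m['cam_to_world'],3).tolist())
    for t in ('round_a','square_insert','oblong_insert','tray_round','tray_square','tray_oblong','stored_round','stored_square','stored_oblong'):
        print(t,[(np.round(b['rect']).tolist(),round(b['score'],2)) for b in arm.boxes_of(n,t)][:4])
E
```

```text
pics
0.0 [282.08638048 557.05556436 230.21882249] [ 9.72630961e-01 -2.32352718e-01 -2.27087575e-04  1.08491314e-03] 85.46208748598461
top 390.5354501049629 252.56626122341913 189.1867017895281 [[0.043, -0.979, 0.2, 369.824], [-0.999, -0.042, 0.01, -18.4], [-0.002, -0.201, -0.98, 827.912], [0.0, 0.0, 0.0, 1.0]]
round_a [([104.0, 204.0, 36.0, 26.0], 0.96), ([206.0, 219.0, 24.0, 19.0], 0.78), ([393.0, 160.0, 44.0, 99.0], 0.7), ([269.0, 178.0, 20.0, 36.0], 0.64)]
square_insert [([207.0, 128.0, 30.0, 36.0], 0.56)]
oblong_insert [([82.0, 126.0, 42.0, 29.0], 0.67)]
tray_round [([396.0, 164.0, 38.0, 95.0], 0.83)]
tray_square [([318.0, 158.0, 51.0, 99.0], 0.61)]
tray_oblong [([252.0, 140.0, 53.0, 101.0], 0.89)]
stored_round [([405.0, 223.0, 35.0, 25.0], 0.93)]
stored_square [([338.0, 163.0, 31.0, 32.0], 0.96)]
stored_oblong [([268.0, 180.0, 22.0, 34.0], 0.83)]
scene 377.5135622004412 253.60804937269828 196.46863356615054 [[0.601, 0.464, -0.65, 1117.036], [0.799, -0.34, 0.496, -484.454], [0.01, -0.818, -0.575, 589.339], [0.0, 0.0, 0.0, 1.0]]
round_a [([251.0, 167.0, 19.0, 31.0], 0.92), ([309.0, 150.0, 18.0, 28.0], 0.92)]
square_insert [([296.0, 201.0, 23.0, 36.0], 0.84)]
oblong_insert [([363.0, 169.0, 27.0, 31.0], 0.62), ([211.0, 198.0, 72.0, 60.0], 0.34)]
tray_round [([93.0, 229.0, 70.0, 80.0], 0.64)]
tray_square [([163.0, 206.0, 62.0, 68.0], 0.93)]
tray_oblong [([214.0, 201.0, 69.0, 58.0], 0.63)]
stored_round [([99.0, 224.0, 29.0, 38.0], 0.88), ([253.0, 167.0, 15.0, 28.0], 0.66)]
stored_square [([182.0, 227.0, 31.0, 42.0], 0.74)]
stored_oblong [([232.0, 193.0, 22.0, 37.0], 0.89)]
```

View pics/top0.png

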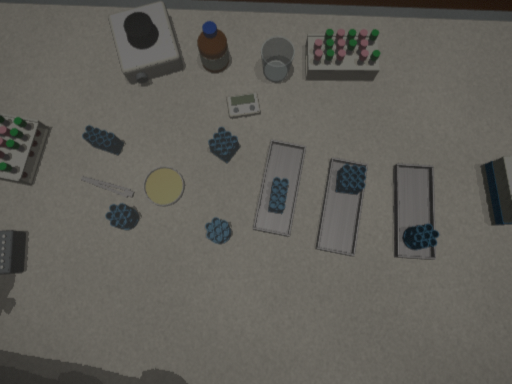

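View pics/scene0.png

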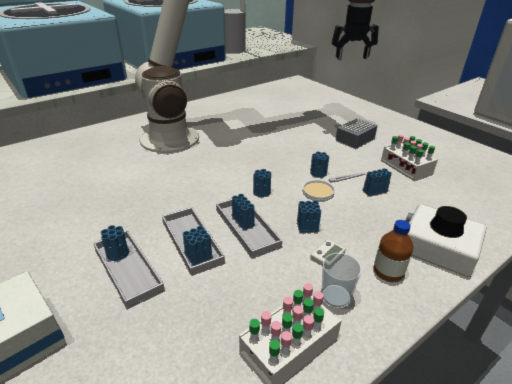

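The top view shows the loose oblong at (103,138), the square at (223,144) and the rounds at (122,216) and (218,231). The trays are oblong (279,188), square (342,207) and round (414,211), each with its stored insert. This agrees with the networks, and the scene view confirms it. Next I get metric poses from the depth.

```bash
cat > h.py <<'E'
import numpy as np, cv2
from bench import arm
def cloud(cam,d,T=None):
    m=arm.camera_model(cam); v,u=np.indices(d.shape)
    P=np.stack([(u-m['cx'])/m['fx']*d,(v-m['cy'])/m['fy']*d,d,np.ones_like(d)],-1)
    return (P@np.array(T if T is not None else m['cam_to_world']).T)[...,:3]
def rect(xy,trim=0):
    return cv2.minAreaRect(np.float32(xy))
def axis(r):  # angle (deg) of long side in xy
    b=cv2.boxPoints(r); e=[b[1]-b[0],b[2]-b[1]]; e=max(e,key=np.linalg.norm)
    return (np.degrees(np.arctan2(e[1],e[0]))+90)%180-90
def comps(mask,mn):
    n,l,st,_=cv2.connectedComponentsWithStats(mask.astype(np.uint8),connectivity=8)
    return [(st[i],l==i) for i in range(1,n) if st[i,4]>=mn]
E
python3 - <<'E'
from h import *
z=np.load('top0.npz'); im=z['im'].astype(int); d=z['d']; P=cloud('top',d)
blue=(im[...,2]-im[...,0]>12)&(d>0)&(P[...,2]>12)&(P[...,2]<75)
blue=cv2.morphologyEx(blue.astype(np.uint8),cv2.MORPH_CLOSE,np.ones((3,3)))>0
blue&=(d>0)
for s,m in comps(blue,60):
    p=P[m]; t=p[p[:,2]>48]
    if len(t)<20: continue
    r=rect(p[p[:,2]>25][:,:2]); r2=rect(t[:,:2])
    print('blue px',s[:4]+0,'n',len(t),'ztop',np.percentile(p[:,2],95).round(1),'c',np.round(r[0],1),'size',np.round(r[1],1),'ax',axis(r).round(1),'top c',np.round(r2[0],1),np.round(r2[1],1),axis(r2).round(1))
print('floor z',np.median(P[260:300,150:350,2]))
for n,bx in dict(obl=(250,135,60,105),sq=(312,152,62,110),rd=(388,158,54,108)).items():
    x,y,w,h=bx; sub=np.zeros(d.shape,bool); sub[y:y+h,x:x+w]=1
    m=sub&(P[...,2]>15)&(P[...,2]<27)&~blue&(d>0)
    c=max(comps(m,20),key=lambda q:q[0][4])
    r=rect(P[m][:,:2]); r1=rect(P[c[1]][:,:2])
    print(n,np.round(r[0],1),np.round(r[1],1),axis(r).round(1),'|',np.round(r1[0],1),np.round(r1[1],1),axis(r1).round(1))
E
```

```text
blue px [ 85 126  29  21] n 191 ztop 62.3 c [625.6 314.2] size [63.9 30.6] ax 73.9 top c [625.4 313.7] [62.8 30.6] 73.9
blue px [208 130  30  25] n 255 ztop 61.6 c [626.1  56. ] size [47.6 47.7] ax -33.8 top c [626.1  56. ] [47.6 47.7] -33.8
blue px [340 164  27  27] n 383 ztop 66.0 c [ 561.  -212.1] size [47.1 48.5] ax -5.8 top c [ 561.  -212.1] [47.1 48.5] -5.8
blue px [269 177  20  36] n 288 ztop 65.8 c [520.6 -62.9] size [31.3 63.4] ax -7.1 top c [520.6 -62.9] [31.3 63.4] -7.1
blue px [108 203  24  26] n 191 ztop 62.1 c [464.9 252.8] size [45.7 46.7] ax -11.9 top c [464.5 251.4] [45.3 44.3] 9.2
blue px [205 218  25  25] n 214 ztop 61.7 c [443.2  56.7] size [45.2 47.5] ax -49.0 top c [443.   56.5] [44.8 47.4] -47.6
blue px [404 224  35  26] n 427 ztop 65.7 c [ 448.  -351.3] size [44.7 49.8] ax -75.7 top c [ 448.5 -351.1] [44.1 49.4] -78.6
floor z 0.7018493618722346
obl [543.6 -67.1] [ 77.8 198.7] -8.9 | [543.6 -67.1] [ 77.8 198.7] -8.9
sq [ 508.6 -199.4] [ 78.7 198.2] -8.8 | [ 508.6 -199.4] [ 78.6 198.2] -8.8
rd [ 505.2 -350.5] [ 79.1 198.3] -1.4 | [ 505.2 -350.5] [ 79.1 198.3] -1.4
```

All sizes check out: inserts about 64×31 and 48×48, trays 198×78, tops at 62 or 66. Planned targets:

| Insert | Target (x, y) |
|---|---|
| Oblong | (596, −75) |
| Square | (469, −193) |
| Rounds | (508, −350.6) and (568, −352) |

The fingers close across each tray. I start with the oblong.

```bash
cat >> h.py <<'E'
from scipy.spatial.transform import Rotation as R
def go(x,y,z,yaw):
    "remaining move to TCP x,y,z (mm) with tool x at yaw (deg, mod 180), tool down: printed in tool axes now, cm/deg"
    s=arm.read_state(); r=R.from_quat(s['ee_rot']); p=s['position']; M=r.as_matrix()
    y0=np.degrees(np.arctan2(M[1,0],M[0,0])); best=None
    for k in (0,180,-180,360):
        W=R.from_euler('z',yaw+k,degrees=True)*R.from_euler('x',180,degrees=True)
        v=np.degrees((r.inv()*W).as_rotvec())
        print('  turn' ,v.round(1), end='')
    dx=r.inv().apply(np.array([x,y,z])-p)/10
    dF=(R.from_euler('z',yaw,degrees=True)*R.from_euler('x',180,degrees=True)).inv().apply(np.array([x,y,z])-p)/10
    print('\nt',round(s['clock'],2),'pos',p.round(1),'yaw',y0.round(1),'shift now-axes',dx.round(2),'goal-yaw axes',dF.round(2),'w',round(s['gripper_width'],1),'F',np.round(s['contact_force'],1),'grip',round(s['grasp_force'],1),'j',np.round(s['joints'],2))
E
python3 -c "
from h import *
go(625.5,314,140,73.9)"
```

```text
turn [   0.    -0.  -100.8]  turn [-0.  -0.  79.2]  turn [-0.  -0.  79.2]  turn [   0.    -0.  -100.8]
t 1.0 pos [282.3 557.6 231.3] yaw -26.9 shift now-axes [41.62  6.23  9.13] goal-yaw axes [-13.88  39.72   9.13] w 85.5 F [0.1 0.5 0.2] grip 0.0 j [ 1.36  0.38  0.01  0.   -1.19 -0.26]
```

Call:
send_rows(targets=[{"gripper": -1,"x": 3.8,"y": 0.56,"z": 0},{"gripper": -1,"x": 3.8,"y": 0.56,"z": 0},{"gripper": -1,"x": 3.8,"y": 0.56,"z": 0},{"gripper": -1,"x": 3.8,"y": 0.56,"z": 0},{"gripper": -1,"x": 3.8,"y": 0.56,"z": 0}])

```text
$.targets[0]: bad value
```

Call:
send_rows(targets=[{"gripper": -1,"x": 3.8,"y": 0.56,"z": 0},{"gripper": -1,"x": 3.8,"y": 0.56,"z": 0},{"gripper": -1,"x": 3.8,"y": 0.56,"z": 0},{"gripper": -1,"x": 3.8,"y": 0.56,"z": 0},{"gripper": -1,"x": 3.8,"y": 0.56,"z": 0}])

```text
$.targets[0]: bad value
```

Call:
send_rows(targets=[{"gripper": -1,"x": 3.8,"y": 0.56,"z": 0,"ax": 0,"ay": 0,"az": 0},{"gripper": -1,"x": 3.8,"y": 0.56,"z": 0,"ax": 0,"ay": 0,"az": 0},{"gripper": -1,"x": 3.8,"y": 0.56,"z": 0,"ax": 0,"ay": 0,"az": 0},{"gripper": -1,"x": 3.8,"y": 0.56,"z": 0,"ax": 0,"ay": 0,"az": 0},{"gripper": -1,"x": 3.8,"y": 0.56,"z": 0,"ax": 0,"ay": 0,"az": 0}])

```text
clock: 1.42
position: [440.4, 445.7, 231.6]
ee_rot: [0.973, -0.232, 0.0, -0.0]
contact_force: [0.5, 0.6, -0.4]
gripper_width: 84.9
grasp_force: 0.0
```

Call:
send_rows(targets=[{"gripper": -1,"x": 3.8,"y": 0.56,"z": 0,"ax": 0,"ay": 0,"az": 0},{"gripper": -1,"x": 3.8,"y": 0.56,"z": 0,"ax": 0,"ay": 0,"az": 0},{"gripper": -1,"x": 3.8,"y": 0.56,"z": 0,"ax": 0,"ay": 0,"az": 0},{"gripper": -1,"x": 3.8,"y": 0.56,"z": 0,"ax": 0,"ay": 0,"az": 0},{"gripper": -1,"x": 3.8,"y": 0.56,"z": 0,"ax": 0,"ay": 0,"az": 0}])

```text
clock: 1.83
position: [597.4, 334.6, 231.4]
ee_rot: [0.973, -0.232, 0.0, -0.0]
contact_force: [0.5, 0.9, 1.4]
gripper_width: 85.2
grasp_force: 0.0
```

Call:
send_rows(targets=[{"gripper": -1,"x": 0,"y": 0,"z": 0.9,"ax": 0,"ay": 0,"az": 7.1},{"gripper": -1,"x": 0,"y": 0,"z": 0.9,"ax": 0,"ay": 0,"az": 7.1},{"gripper": -1,"x": 0,"y": 0,"z": 0.9,"ax": 0,"ay": 0,"az": 7.1},{"gripper": -1,"x": 0,"y": 0,"z": 0.9,"ax": 0,"ay": 0,"az": 7.1},{"gripper": -1,"x": 0,"y": 0,"z": 0.9,"ax": 0,"ay": 0,"az": 7.1}])

```text
clock: 2.25
position: [596.2, 335.7, 185.7]
ee_rot: [0.854, -0.521, -0.0, 0.0]
contact_force: [0.2, 0.6, 0.0]
gripper_width: 85.1
grasp_force: 0.0
```

Call:
send_rows(targets=[{"gripper": -1,"x": 0,"y": 0,"z": 0.9,"ax": 0,"ay": 0,"az": 7.1},{"gripper": -1,"x": 0,"y": 0,"z": 0.9,"ax": 0,"ay": 0,"az": 7.1},{"gripper": -1,"x": 0,"y": 0,"z": 0.9,"ax": 0,"ay": 0,"az": 7.1},{"gripper": -1,"x": 0,"y": 0,"z": 0.9,"ax": 0,"ay": 0,"az": 7.1},{"gripper": -1,"x": 0,"y": 0,"z": 0.9,"ax": 0,"ay": 0,"az": 7.1}])

```text
clock: 2.67
position: [596.1, 335.9, 140.8]
ee_rot: [-0.655, 0.756, -0.0, -0.0]
contact_force: [0.4, -0.1, -0.7]
gripper_width: 85.5
grasp_force: 0.0
```

Call:
send_rows(targets=[{"gripper": -1,"x": 0,"y": 0,"z": 0,"ax": 0,"ay": 0,"az": 4.1},{"gripper": -1,"x": 0,"y": 0,"z": 0,"ax": 0,"ay": 0,"az": 4.1},{"gripper": -1,"x": 0,"y": 0,"z": 0,"ax": 0,"ay": 0,"az": 0},{"gripper": -1,"x": 0,"y": 0,"z": 0,"ax": 0,"ay": 0,"az": 0}])

```text
clock: 3.0
position: [596.1, 335.9, 141.3]
ee_rot: [-0.602, 0.798, -0.0, 0.0]
contact_force: [0.2, -0.5, -0.1]
gripper_width: 85.3
grasp_force: 0.0
```

```bash
python3 -c "
from h import *
go(625.5,314,22,-106.1)"
```

```text
turn [-0.  -0.   0.1]  turn [   0.    -0.  -179.9]  turn [   0.    -0.  -179.9]  turn [-0.  -0.   0.1]
t 3.0 pos [596.1 335.9 141.3] yaw -106.0 shift now-axes [ 1.3  -3.43 11.93] goal-yaw axes [ 1.29 -3.43 11.93] w 85.3 F [ 0.2 -0.5 -0.1] grip 0.0 j [ 0.75  0.55  0.05  0.   -1.07 -1.03]
```

Call:
send_rows(targets=[{"gripper": -1,"x": 1.3,"y": -3.43,"z": 0,"ax": 0,"ay": 0,"az": 0},{"gripper": -1,"x": 0,"y": 0,"z": 3,"ax": 0,"ay": 0,"az": 0},{"gripper": -1,"x": 0,"y": 0,"z": 3,"ax": 0,"ay": 0,"az": 0},{"gripper": -1,"x": 0,"y": 0,"z": 3,"ax": 0,"ay": 0,"az": 0},{"gripper": -1,"x": 0,"y": 0,"z": 2.9,"ax": 0,"ay": 0,"az": 0}])

```text
clock: 3.42
position: [625.6, 313.7, 21.3]
ee_rot: [-0.602, 0.799, 0.0, 0.0]
contact_force: [1.1, 0.5, -0.9]
gripper_width: 85.7
grasp_force: 0.0
```

Call:
send_rows(targets=[{"gripper": -1,"x": 0,"y": 0,"z": 0,"ax": 0,"ay": 0,"az": 0},{"gripper": 1,"x": 0,"y": 0,"z": 0,"ax": 0,"ay": 0,"az": 0},{"gripper": 1,"x": 0,"y": 0,"z": 0,"ax": 0,"ay": 0,"az": 0},{"gripper": 1,"x": 0,"y": 0,"z": 0,"ax": 0,"ay": 0,"az": 0},{"gripper": 1,"x": 0,"y": 0,"z": 0,"ax": 0,"ay": 0,"az": 0}])

```text
clock: 3.83
position: [626.6, 314.9, 25.0]
ee_rot: [-0.602, 0.799, -0.0, 0.002]
contact_force: [-0.1, 0.2, 0.1]
gripper_width: 38.9
grasp_force: 0.0
```

Call:
send_rows(targets=[{"gripper": 1,"x": 0,"y": 0,"z": 0,"ax": 0,"ay": 0,"az": 0},{"gripper": 1,"x": 0,"y": 0,"z": 0,"ax": 0,"ay": 0,"az": 0},{"gripper": 1,"x": 0,"y": 0,"z": 0,"ax": 0,"ay": 0,"az": 0},{"gripper": 1,"x": 0,"y": 0,"z": 0,"ax": 0,"ay": 0,"az": 0},{"gripper": 1,"x": 0,"y": 0,"z": 0,"ax": 0,"ay": 0,"az": 0}])

```text
clock: 4.25
position: [626.7, 314.9, 24.9]
ee_rot: [-0.602, 0.799, -0.0, 0.002]
contact_force: [-0.3, -0.2, 5.5]
gripper_width: 31.7
grasp_force: 60.2
```

Call:
send_rows(targets=[{"gripper": 1,"x": 0,"y": 0,"z": -1.5,"ax": 0,"ay": 0,"az": 0},{"gripper": 1,"x": 0,"y": 0,"z": -2.5,"ax": 0,"ay": 0,"az": 0},{"gripper": 1,"x": 0,"y": 0,"z": -2.5,"ax": 0,"ay": 0,"az": -7.1},{"gripper": 1,"x": 0,"y": 0,"z": -2.5,"ax": 0,"ay": 0,"az": -7.1},{"gripper": 1,"x": 0,"y": 0,"z": -2.5,"ax": 0,"ay": 0,"az": -7.1}])

```text
clock: 4.67
position: [625.0, 313.7, 138.3]
ee_rot: [0.741, -0.672, -0.0, 0.0]
contact_force: [0.1, 0.5, -1.3]
gripper_width: 30.9
grasp_force: 59.4
```

Call:
send_rows(targets=[{"gripper": 1,"x": 0,"y": 0,"z": 0,"ax": 0,"ay": 0,"az": -7.1},{"gripper": 1,"x": 0,"y": 0,"z": 0,"ax": 0,"ay": 0,"az": -7.1},{"gripper": 1,"x": 0,"y": 0,"z": 0,"ax": 0,"ay": 0,"az": -7.1},{"gripper": 1,"x": 0,"y": 0,"z": 0,"ax": 0,"ay": 0,"az": -7.1},{"gripper": 1,"x": 0,"y": 0,"z": 0,"ax": 0,"ay": 0,"az": -7.1}])

```text
clock: 5.08
position: [625.0, 313.7, 137.2]
ee_rot: [0.91, -0.414, -0.0, 0.0]
contact_force: [-0.1, -0.2, -0.3]
gripper_width: 31.3
grasp_force: 59.5
```

Call:
send_rows(targets=[{"gripper": 1,"x": 0,"y": 0,"z": 0,"ax": 0,"ay": 0,"az": -6.7},{"gripper": 1,"x": 0,"y": 0,"z": 0,"ax": 0,"ay": 0,"az": -6.7},{"gripper": 1,"x": 0,"y": 0,"z": 0,"ax": 0,"ay": 0,"az": -6.7},{"gripper": 1,"x": 0,"y": 0,"z": 0,"ax": 0,"ay": 0,"az": -6.7},{"gripper": 1,"x": 0,"y": 0,"z": 0,"ax": 0,"ay": 0,"az": -6.7}])

```text
clock: 5.5
position: [625.0, 313.8, 137.1]
ee_rot: [0.991, -0.134, -0.0, 0.0]
contact_force: [-1.0, -0.6, -0.2]
gripper_width: 31.2
grasp_force: 59.5
```

```bash
python3 -c "
from h import *
go(596,-75.3,140,-8.9)"
```

```text
turn [ 0.   0.  -6.5]  turn [ 1.000e-01 -0.000e+00  1.735e+02]  turn [ 1.000e-01 -0.000e+00  1.735e+02]  turn [ 0.   0.  -6.5]
t 5.5 pos [625.  313.8 137.1] yaw -15.4 shift now-axes [ 7.56 38.28 -0.28] goal-yaw axes [ 3.16 38.89 -0.29] w 31.2 F [-1.  -0.6 -0.2] grip 59.5 j [ 0.7   0.58  0.09 -0.   -1.08  0.61]
```

Call:
send_rows(targets=[{"gripper": 1,"x": 0,"y": 0,"z": 0,"ax": 0,"ay": 0,"az": -6.5},{"gripper": 1,"x": 0.3,"y": 3.7,"z": 0,"ax": 0,"ay": 0,"az": 0},{"gripper": 1,"x": 0.3,"y": 3.7,"z": 0,"ax": 0,"ay": 0,"az": 0},{"gripper": 1,"x": 0.3,"y": 3.7,"z": 0,"ax": 0,"ay": 0,"az": 0},{"gripper": 1,"x": 0.3,"y": 3.7,"z": 0,"ax": 0,"ay": 0,"az": 0}])

```text
clock: 5.92
position: [612.6, 164.6, 137.2]
ee_rot: [0.997, -0.08, -0.0, 0.0]
contact_force: [0.9, -0.6, -0.8]
gripper_width: 31.2
grasp_force: 59.7
```

Call:
send_rows(targets=[{"gripper": 1,"x": 0.3,"y": 3.7,"z": 0,"ax": 0,"ay": 0,"az": 0},{"gripper": 1,"x": 0.3,"y": 3.7,"z": 0,"ax": 0,"ay": 0,"az": 0},{"gripper": 1,"x": 0.3,"y": 3.7,"z": 0,"ax": 0,"ay": 0,"az": 0},{"gripper": 1,"x": 0.3,"y": 3.7,"z": 0,"ax": 0,"ay": 0,"az": 0},{"gripper": 1,"x": 0.3,"y": 3.7,"z": 0,"ax": 0,"ay": 0,"az": 0}])

```text
clock: 6.33
position: [597.7, -20.7, 137.5]
ee_rot: [0.997, -0.081, -0.0, -0.0]
contact_force: [-0.3, 0.6, -1.0]
gripper_width: 31.4
grasp_force: 59.7
```

Call:
send_rows(targets=[{"gripper": 1,"x": 0.3,"y": 3.7,"z": 0,"ax": 0,"ay": 0,"az": 0},{"gripper": 1,"x": 0.2,"y": 1.9,"z": 0,"ax": 0,"ay": 0,"az": 0},{"gripper": 1,"x": 0,"y": 0,"z": 0,"ax": 0,"ay": 0,"az": 0},{"gripper": 1,"x": 0,"y": 0,"z": 0,"ax": 0,"ay": 0,"az": 0}])

```text
clock: 6.67
position: [593.9, -76.3, 137.3]
ee_rot: [0.997, -0.082, -0.0, -0.0]
contact_force: [0.9, 0.8, -0.9]
gripper_width: 31.6
grasp_force: 59.8
```

```bash
python3 -c "
from h import *
go(596,-75.3,29,-8.9)
im,d=arm.get_image('wrist'); cv2.imwrite('pics/w1.png',im[:,:,::-1])
im,d=arm.get_image('scene'); cv2.imwrite('pics/s1.png',im[120:320,60:460,::-1])
"
```

```text
turn [-0.   0.  -0.5]  turn [  0.    0.  179.5]  turn [  0.    0.  179.5]  turn [-0.   0.  -0.5]
t 6.67 pos [593.9 -76.3 137.3] yaw -9.4 shift now-axes [ 0.19 -0.13 10.83] goal-yaw axes [ 0.19 -0.13 10.83] w 31.6 F [ 0.9  0.8 -0.9] grip 59.8 j [ 0.14  0.42 -0.19 -0.   -0.96  1.26]
```

View pics/w1.png

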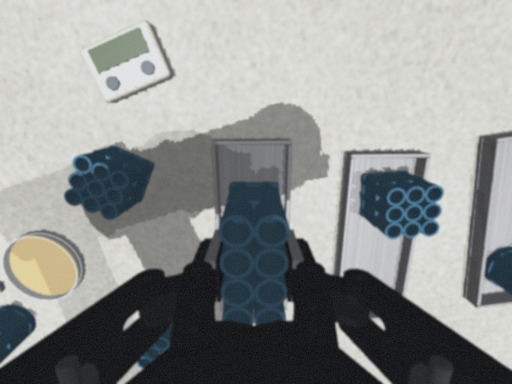

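The wrist view shows the oblong held upright and square over its tray, at about (253,250) between the walls at 217 and 290. I lower it now.

Call:
send_rows(targets=[{"gripper": 1,"x": 0.2,"y": -0.1,"z": 0,"ax": 0,"ay": 0,"az": -0.5},{"gripper": 1,"x": 0,"y": 0,"z": 3,"ax": 0,"ay": 0,"az": 0},{"gripper": 1,"x": 0,"y": 0,"z": 3,"ax": 0,"ay": 0,"az": 0},{"gripper": 1,"x": 0,"y": 0,"z": 2.5,"ax": 0,"ay": 0,"az": 0},{"gripper": 1,"x": 0,"y": 0,"z": 1.5,"ax": 0,"ay": 0,"az": 0}])

```text
clock: 7.18
position: [595.1, -73.1, 34.4]
ee_rot: [0.997, -0.075, -0.002, 0.0]
contact_force: [-0.2, 0.1, -0.2]
gripper_width: 31.0
grasp_force: 59.7
```

Call:
send_rows(targets=[{"gripper": 1,"x": 0,"y": 0,"z": 0.3,"ax": 0,"ay": 0,"az": 0},{"gripper": 1,"x": 0,"y": 0,"z": 0.2,"ax": 0,"ay": 0,"az": 0},{"gripper": 1,"x": 0,"y": 0,"z": 0.1,"ax": 0,"ay": 0,"az": 0},{"gripper": 1,"x": 0,"y": 0,"z": 0,"ax": 0,"ay": 0,"az": 0}])

```text
clock: 7.52
position: [597.6, -74.0, 32.5]
ee_rot: [0.997, -0.076, 0.001, -0.0]
contact_force: [1.1, 0.1, -1.4]
gripper_width: 31.1
grasp_force: 59.7
```

```bash
python3 -c "
from h import *
go(596,-75.3,29,-8.9)"
```

```text
turn [-0.  -0.1  0.2]  turn [   0.2   -0.  -179.8]  turn [   0.2   -0.  -179.8]  turn [-0.  -0.1  0.2]
t 7.52 pos [597.6 -74.   32.5] yaw -8.7 shift now-axes [-0.14  0.16  0.35] goal-yaw axes [-0.14  0.16  0.35] w 31.1 F [ 1.1  0.1 -1.4] grip 59.7 j [ 0.15  0.55 -0.28  0.   -0.74  1.27]
```

Call:
send_rows(targets=[{"gripper": 1,"x": -0.1,"y": 0.1,"z": 0.1,"ax": 0,"ay": 0,"az": 0},{"gripper": 1,"x": 0,"y": 0,"z": 0.1,"ax": 0,"ay": 0,"az": 0},{"gripper": 1,"x": 0,"y": 0,"z": 0,"ax": 0,"ay": 0,"az": 0},{"gripper": 1,"x": 0,"y": 0,"z": 0,"ax": 0,"ay": 0,"az": 0}])

```text
clock: 7.85
position: [595.6, -75.4, 29.8]
ee_rot: [0.997, -0.076, 0.0, -0.0]
contact_force: [-1.1, 0.9, -1.2]
gripper_width: 31.0
grasp_force: 59.7
```

```bash
python3 -c "
from h import *
go(596,-75.3,29,-8.9)
im,d=arm.get_image('top')
go(596,-75.3,29,-8.9)
cv2.imwrite('pics/t1.png',cv2.resize(im[110:280,180:450,::-1],None,fx=2.5,fy=2.5))
"
```

```text
turn [-0.  -0.   0.1]  turn [ 1.000e-01 -0.000e+00 -1.799e+02]  turn [ 1.000e-01 -0.000e+00 -1.799e+02]  turn [-0.  -0.   0.1]
t 7.85 pos [595.6 -75.4  29.8] yaw -8.8 shift now-axes [ 0.04 -0.02  0.08] goal-yaw axes [ 0.04 -0.02  0.08] w 31.0 F [-1.1  0.9 -1.2] grip 59.7 j [ 0.14  0.55 -0.29  0.   -0.73  1.27]
  turn [-0.  -0.   0.1]  turn [ 1.000e-01 -0.000e+00 -1.799e+02]  turn [ 1.000e-01 -0.000e+00 -1.799e+02]  turn [-0.  -0.   0.1]
t 7.9 pos [595.5 -75.4  29.7] yaw -8.8 shift now-axes [ 0.05 -0.01  0.07] goal-yaw axes [ 0.05 -0.01  0.07] w 31.6 F [ 0.2 -0.2 -1.2] grip 59.7 j [ 0.14  0.55 -0.29  0.   -0.73  1.27]
```

Call:
send_rows(targets=[{"gripper": 1,"x": 0,"y": 0,"z": 0.1,"ax": 0,"ay": 0,"az": 0},{"gripper": 1,"x": 0,"y": 0,"z": 0.1,"ax": 0,"ay": 0,"az": 0},{"gripper": 1,"x": 0,"y": 0,"z": 0,"ax": 0,"ay": 0,"az": 0},{"gripper": 1,"x": 0,"y": 0,"z": 0,"ax": 0,"ay": 0,"az": 0}])

```text
clock: 8.23
position: [595.8, -75.4, 28.8]
ee_rot: [0.997, -0.076, 0.0, 0.0]
contact_force: [-1.6, 1.7, 7.0]
gripper_width: 31.1
grasp_force: 60.9
```

Contact shows at TCP 28.8, which is 4 mm above the grasp height as expected. Releasing and rising.

Call:
send_rows(targets=[{"gripper": -1,"x": 0,"y": 0,"z": 0,"ax": 0,"ay": 0,"az": 0},{"gripper": -1,"x": 0,"y": 0,"z": 0,"ax": 0,"ay": 0,"az": 0},{"gripper": -1,"x": 0,"y": 0,"z": 0,"ax": 0,"ay": 0,"az": 0},{"gripper": -1,"x": 0,"y": 0,"z": 0,"ax": 0,"ay": 0,"az": 0},{"gripper": -1,"x": 0,"y": 0,"z": 0,"ax": 0,"ay": 0,"az": 0}])

```text
clock: 8.65
position: [595.3, -75.3, 27.1]
ee_rot: [0.997, -0.076, -0.0, 0.0]
contact_force: [0.7, -0.6, -0.4]
gripper_width: 85.2
grasp_force: 0.0
```

Call:
send_rows(targets=[{"gripper": -1,"x": 0,"y": 0,"z": -1,"ax": 0,"ay": 0,"az": 0},{"gripper": -1,"x": 0,"y": 0,"z": -2,"ax": 0,"ay": 0,"az": 0},{"gripper": -1,"x": 0,"y": 0,"z": -3,"ax": 0,"ay": 0,"az": 0},{"gripper": -1,"x": 0,"y": 0,"z": -3,"ax": 0,"ay": 0,"az": 0},{"gripper": -1,"x": 0,"y": 0,"z": -2,"ax": 0,"ay": 0,"az": 0}])

```text
clock: 9.07
position: [596.6, -75.4, 141.1]
ee_rot: [0.997, -0.076, 0.002, -0.0]
contact_force: [0.7, -0.6, 0.4]
gripper_width: 85.6
grasp_force: 0.0
```

```bash
python3 -c "
from h import *
go(626.1,56,22,-33.8)"
```

```text
turn [-0.1 -0.2 25.1]  turn [ 3.000e-01 -1.000e-01 -1.549e+02]  turn [ 3.000e-01 -1.000e-01 -1.549e+02]  turn [-0.1 -0.2 25.1]
t 9.07 pos [596.6 -75.4 141.1] yaw -8.7 shift now-axes [  0.87 -13.43  11.92] goal-yaw axes [ -4.86 -12.56  11.91] w 85.6 F [ 0.7 -0.6  0.4] grip 0.0 j [ 0.14  0.42 -0.18  0.   -0.97  1.27]
```

Call:
send_rows(targets=[{"gripper": -1,"x": 0,"y": 0,"z": 0,"ax": 0,"ay": 0,"az": 6.3},{"gripper": -1,"x": 0,"y": 0,"z": 0,"ax": 0,"ay": 0,"az": 6.3},{"gripper": -1,"x": 0,"y": 0,"z": 0,"ax": 0,"ay": 0,"az": 6.3},{"gripper": -1,"x": 0,"y": 0,"z": 0,"ax": 0,"ay": 0,"az": 6.2},{"gripper": -1,"x": 0,"y": 0,"z": 0,"ax": 0,"ay": 0,"az": 0}])

```text
clock: 9.48
position: [595.5, -75.3, 138.1]
ee_rot: [0.956, -0.292, 0.0, -0.0]
contact_force: [-0.3, -0.1, -0.2]
gripper_width: 85.3
grasp_force: 0.0
```

Call:
send_rows(targets=[{"gripper": -1,"x": -1.2,"y": -3.1,"z": 0,"ax": 0,"ay": 0,"az": 0},{"gripper": -1,"x": -1.2,"y": -3.1,"z": 0,"ax": 0,"ay": 0,"az": 0},{"gripper": -1,"x": -1.2,"y": -3.1,"z": 0,"ax": 0,"ay": 0,"az": 0},{"gripper": -1,"x": -1.2,"y": -3.1,"z": 0,"ax": 0,"ay": 0,"az": 0},{"gripper": -1,"x": 0,"y": 0,"z": 0,"ax": 0,"ay": 0,"az": 0}])

```text
clock: 9.9
position: [626.3, 59.2, 137.8]
ee_rot: [0.958, -0.287, 0.001, -0.001]
contact_force: [-0.2, -1.5, -0.2]
gripper_width: 85.3
grasp_force: 0.0
```

Call:
send_rows(targets=[{"gripper": -1,"x": 0,"y": 0,"z": 0,"ax": 0,"ay": 0,"az": 0},{"gripper": -1,"x": 0,"y": 0,"z": 0,"ax": 0,"ay": 0,"az": 0}])

```text
clock: 10.07
position: [624.3, 54.3, 137.4]
ee_rot: [0.957, -0.29, -0.0, 0.0]
contact_force: [-0.3, -0.3, 0.3]
gripper_width: 85.5
grasp_force: 0.0
```

```bash
python3 -c "
from h import *
go(626.1,56,22,-33.8)"
```

```text
turn [0.  0.  0.1]  turn [  -0.     0.  -179.9]  turn [  -0.     0.  -179.9]  turn [0.  0.  0.1]
t 10.07 pos [624.3  54.3 137.4] yaw -33.7 shift now-axes [ 0.06 -0.24 11.54] goal-yaw axes [ 0.05 -0.24 11.54] w 85.5 F [-0.3 -0.3  0.3] grip 0.0 j [ 0.34  0.46 -0.11 -0.   -0.99  0.64]
```

Call:
send_rows(targets=[{"gripper": -1,"x": 0.1,"y": -0.2,"z": 2,"ax": 0,"ay": 0,"az": 0},{"gripper": -1,"x": 0,"y": 0,"z": 3,"ax": 0,"ay": 0,"az": 0},{"gripper": -1,"x": 0,"y": 0,"z": 3,"ax": 0,"ay": 0,"az": 0},{"gripper": -1,"x": 0,"y": 0,"z": 2,"ax": 0,"ay": 0,"az": 0},{"gripper": -1,"x": 0,"y": 0,"z": 1.3,"ax": 0,"ay": 0,"az": 0}])

```text
clock: 10.48
position: [624.7, 53.4, 21.7]
ee_rot: [0.956, -0.292, -0.002, 0.001]
contact_force: [-1.0, -0.5, 0.1]
gripper_width: 85.6
grasp_force: 0.0
```

Call:
send_rows(targets=[{"gripper": -1,"x": 0,"y": 0,"z": 0,"ax": 0,"ay": 0,"az": 0},{"gripper": -1,"x": 0,"y": 0,"z": 0,"ax": 0,"ay": 0,"az": 0},{"gripper": -1,"x": 0,"y": 0,"z": 0,"ax": 0,"ay": 0,"az": 0},{"gripper": -1,"x": 0,"y": 0,"z": 0,"ax": 0,"ay": 0,"az": 0}])

```text
clock: 10.82
position: [627.6, 55.3, 26.0]
ee_rot: [0.957, -0.291, 0.001, -0.001]
contact_force: [-0.5, -0.3, 0.2]
gripper_width: 85.5
grasp_force: 0.0
```

Call:
send_rows(targets=[{"gripper": 1,"x": 0,"y": 0,"z": 0,"ax": 0,"ay": 0,"az": 0},{"gripper": 1,"x": 0,"y": 0,"z": 0,"ax": 0,"ay": 0,"az": 0},{"gripper": 1,"x": 0,"y": 0,"z": 0,"ax": 0,"ay": 0,"az": 0},{"gripper": 1,"x": 0,"y": 0,"z": 0,"ax": 0,"ay": 0,"az": 0},{"gripper": 1,"x": 0,"y": 0,"z": 0,"ax": 0,"ay": 0,"az": 0}])

```text
clock: 11.23
position: [627.2, 55.8, 25.2]
ee_rot: [0.957, -0.291, 0.001, -0.0]
contact_force: [-0.8, 0.5, 3.4]
gripper_width: 47.4
grasp_force: 63.1
```

Call:
send_rows(targets=[{"gripper": 1,"x": 0,"y": 0,"z": 0,"ax": 0,"ay": 0,"az": 0},{"gripper": 1,"x": 0,"y": 0,"z": 0,"ax": 0,"ay": 0,"az": 0},{"gripper": 1,"x": 0,"y": 0,"z": 0,"ax": 0,"ay": 0,"az": 0}])

```text
clock: 11.48
position: [627.2, 55.8, 25.2]
ee_rot: [0.957, -0.291, 0.001, -0.0]
contact_force: [-0.7, 0.3, 5.0]
gripper_width: 47.4
grasp_force: 63.2
```

Gripped at 47.4 mm (the side is 48), TCP 25.2. Lift and turn by 25°.

Call:
send_rows(targets=[{"gripper": 1,"x": 0,"y": 0,"z": -1.3,"ax": 0,"ay": 0,"az": 0},{"gripper": 1,"x": 0,"y": 0,"z": -2.5,"ax": 0,"ay": 0,"az": -6.3},{"gripper": 1,"x": 0,"y": 0,"z": -2.5,"ax": 0,"ay": 0,"az": -6.3},{"gripper": 1,"x": 0,"y": 0,"z": -2.5,"ax": 0,"ay": 0,"az": -6.2},{"gripper": 1,"x": 0,"y": 0,"z": -2.5,"ax": 0,"ay": 0,"az": -6.2}])

```text
clock: 11.9
position: [625.6, 55.3, 137.2]
ee_rot: [0.997, -0.075, -0.001, 0.0]
contact_force: [0.2, 0.3, -1.3]
gripper_width: 47.2
grasp_force: 62.6
```

Call:
send_rows(targets=[{"gripper": 1,"x": 0,"y": 0,"z": 0,"ax": 0,"ay": 0,"az": 0},{"gripper": 1,"x": 0,"y": 0,"z": 0,"ax": 0,"ay": 0,"az": 0},{"gripper": 1,"x": 0,"y": 0,"z": 0,"ax": 0,"ay": 0,"az": 0}])

```text
clock: 12.15
position: [625.3, 55.3, 135.7]
ee_rot: [0.997, -0.078, -0.002, 0.0]
contact_force: [-0.4, -0.6, -0.7]
gripper_width: 47.6
grasp_force: 62.6
```

```bash
python3 -c "
from h import *
go(469.1,-193.3,29.2,-8.8)"
```

```text
turn [ 0.   0.2 -0.2]  turn [ 3.000e-01 -1.000e-01  1.798e+02]  turn [ 3.000e-01 -1.000e-01  1.798e+02]  turn [ 0.   0.2 -0.2]
t 12.15 pos [625.3  55.3 135.7] yaw -9.0 shift now-axes [-11.53  26.98  10.71] goal-yaw axes [-11.63  26.96  10.65] w 47.6 F [-0.4 -0.6 -0.7] grip 62.6 j [ 0.35  0.47 -0.11 -0.   -0.99  1.07]
```

Call:
send_rows(targets=[{"gripper": 1,"x": -1.44,"y": 3.37,"z": 0,"ax": 0,"ay": 0,"az": 0},{"gripper": 1,"x": -1.44,"y": 3.37,"z": 0,"ax": 0,"ay": 0,"az": 0},{"gripper": 1,"x": -1.44,"y": 3.37,"z": 0,"ax": 0,"ay": 0,"az": 0},{"gripper": 1,"x": -1.44,"y": 3.37,"z": 0,"ax": 0,"ay": 0,"az": 0}])

```text
clock: 12.48
position: [546.4, -69.9, 135.0]
ee_rot: [0.997, -0.077, -0.002, 0.0]
contact_force: [1.0, -0.7, -0.8]
gripper_width: 47.4
grasp_force: 62.7
```

Call:
send_rows(targets=[{"gripper": 1,"x": -1.44,"y": 3.37,"z": 0,"ax": 0,"ay": 0,"az": 0},{"gripper": 1,"x": -1.44,"y": 3.37,"z": 0,"ax": 0,"ay": 0,"az": 0},{"gripper": 1,"x": -1.44,"y": 3.37,"z": 0,"ax": 0,"ay": 0,"az": 0},{"gripper": 1,"x": -1.44,"y": 3.37,"z": 0,"ax": 0,"ay": 0,"az": -0.2},{"gripper": 1,"x": 0,"y": 0,"z": 0,"ax": 0,"ay": 0,"az": 0}])

```text
clock: 12.9
position: [465.8, -196.3, 135.1]
ee_rot: [0.997, -0.079, -0.004, -0.0]
contact_force: [-0.5, 0.6, -2.0]
gripper_width: 47.5
grasp_force: 62.7
```

Call:
send_rows(targets=[{"gripper": 1,"x": 0,"y": 0,"z": 0,"ax": 0,"ay": 0,"az": 0},{"gripper": 1,"x": 0,"y": 0,"z": 0,"ax": 0,"ay": 0,"az": 0},{"gripper": 1,"x": 0,"y": 0,"z": 0,"ax": 0,"ay": 0,"az": 0},{"gripper": 1,"x": 0,"y": 0,"z": 0,"ax": 0,"ay": 0,"az": 0}])

```text
clock: 13.23
position: [471.7, -192.3, 136.8]
ee_rot: [0.997, -0.075, -0.0, -0.0]
contact_force: [0.4, -0.0, -1.0]
gripper_width: 47.4
grasp_force: 62.7
```

```bash
python3 -c "
from h import *
go(469.1,-193.3,29.2,-8.8)"
```

```text
turn [-0.   0.   0.2]  turn [-1.000e-01 -0.000e+00 -1.798e+02]  turn [-1.000e-01 -0.000e+00 -1.798e+02]  turn [-0.   0.   0.2]
t 13.23 pos [ 471.7 -192.3  136.8] yaw -8.6 shift now-axes [-0.23  0.14 10.76] goal-yaw axes [-0.24  0.14 10.76] w 47.4 F [ 0.4 -0.  -1. ] grip 62.7 j [-0.07  0.28 -0.41 -0.   -0.88  1.49]
```

Call:
send_rows(targets=[{"gripper": 1,"x": -0.2,"y": 0.1,"z": 2,"ax": 0,"ay": 0,"az": 0.2},{"gripper": 1,"x": 0,"y": 0,"z": 3,"ax": 0,"ay": 0,"az": 0},{"gripper": 1,"x": 0,"y": 0,"z": 2.5,"ax": 0,"ay": 0,"az": 0},{"gripper": 1,"x": 0,"y": 0,"z": 1.5,"ax": 0,"ay": 0,"az": 0},{"gripper": 1,"x": 0,"y": 0,"z": 0.8,"ax": 0,"ay": 0,"az": 0}])

```text
clock: 13.65
position: [468.2, -192.8, 37.0]
ee_rot: [0.997, -0.077, -0.002, -0.0]
contact_force: [0.6, -0.5, -1.9]
gripper_width: 47.3
grasp_force: 62.7
```

Call:
send_rows(targets=[{"gripper": 1,"x": 0,"y": 0,"z": 0.2,"ax": 0,"ay": 0,"az": 0},{"gripper": 1,"x": 0,"y": 0,"z": 0.2,"ax": 0,"ay": 0,"az": 0},{"gripper": 1,"x": 0,"y": 0,"z": 0,"ax": 0,"ay": 0,"az": 0},{"gripper": 1,"x": 0,"y": 0,"z": 0,"ax": 0,"ay": 0,"az": 0},{"gripper": 1,"x": 0,"y": 0,"z": 0,"ax": 0,"ay": 0,"az": 0}])

```text
clock: 14.07
position: [469.9, -193.9, 36.3]
ee_rot: [0.997, -0.077, 0.001, 0.0]
contact_force: [0.1, 0.2, 0.1]
gripper_width: 47.5
grasp_force: 62.7
```

Call:
send_rows(targets=[{"gripper": 1,"x": 0,"y": 0,"z": 0,"ax": 0,"ay": 0,"az": 0},{"gripper": 1,"x": 0,"y": 0,"z": 0,"ax": 0,"ay": 0,"az": 0}])

```text
clock: 14.23
position: [469.4, -193.9, 35.9]
ee_rot: [0.997, -0.077, 0.001, 0.0]
contact_force: [0.9, -0.7, -0.6]
gripper_width: 47.9
grasp_force: 62.7
```

```bash
python3 -c "
from h import *
go(469.1,-193.3,29.2,-8.8)"
```

```text
turn [-0.  -0.1 -0.1]  turn [-1.000e-01  0.000e+00  1.799e+02]  turn [-1.000e-01  0.000e+00  1.799e+02]  turn [-0.  -0.1 -0.1]
t 14.23 pos [ 469.4 -193.9   35.9] yaw -8.9 shift now-axes [-0.04 -0.05  0.67] goal-yaw axes [-0.04 -0.05  0.67] w 47.9 F [ 0.9 -0.7 -0.6] grip 62.7 j [-0.07  0.43 -0.52  0.   -0.63  1.49]
```

Call:
send_rows(targets=[{"gripper": 1,"x": 0,"y": 0,"z": 0.2,"ax": 0,"ay": 0,"az": 0},{"gripper": 1,"x": 0,"y": 0,"z": 0.2,"ax": 0,"ay": 0,"az": 0},{"gripper": 1,"x": 0,"y": 0,"z": 0.1,"ax": 0,"ay": 0,"az": 0},{"gripper": 1,"x": 0,"y": 0,"z": 0,"ax": 0,"ay": 0,"az": 0},{"gripper": 1,"x": 0,"y": 0,"z": 0,"ax": 0,"ay": 0,"az": 0}])

```text
clock: 14.65
position: [469.0, -193.8, 30.1]
ee_rot: [0.997, -0.077, -0.0, 0.0]
contact_force: [0.3, 0.3, -1.2]
gripper_width: 47.3
grasp_force: 62.7
```

Call:
send_rows(targets=[{"gripper": 1,"x": 0,"y": 0,"z": 0.1,"ax": 0,"ay": 0,"az": 0},{"gripper": 1,"x": 0,"y": 0,"z": 0,"ax": 0,"ay": 0,"az": 0},{"gripper": 1,"x": 0,"y": 0,"z": 0,"ax": 0,"ay": 0,"az": 0},{"gripper": 1,"x": 0,"y": 0,"z": 0,"ax": 0,"ay": 0,"az": 0}])

```text
clock: 14.98
position: [469.1, -193.8, 29.3]
ee_rot: [0.997, -0.077, -0.0, 0.0]
contact_force: [-0.3, 0.2, -1.4]
gripper_width: 47.3
grasp_force: 62.8
```

Call:
send_rows(targets=[{"gripper": 1,"x": 0,"y": 0,"z": 0.05,"ax": 0,"ay": 0,"az": 0},{"gripper": 1,"x": 0,"y": 0,"z": 0.05,"ax": 0,"ay": 0,"az": 0},{"gripper": 1,"x": 0,"y": 0,"z": 0,"ax": 0,"ay": 0,"az": 0},{"gripper": 1,"x": 0,"y": 0,"z": 0,"ax": 0,"ay": 0,"az": 0}])

```text
clock: 15.32
position: [469.2, -193.8, 29.2]
ee_rot: [0.997, -0.077, 0.0, 0.0]
contact_force: [-2.2, 1.1, 6.6]
gripper_width: 47.4
grasp_force: 63.6
```

Touchdown at 29.2 (6.6 N). Releasing, rising and moving to the nearest round.

Call:
send_rows(targets=[{"gripper": -1,"x": 0,"y": 0,"z": 0,"ax": 0,"ay": 0,"az": 0},{"gripper": -1,"x": 0,"y": 0,"z": 0,"ax": 0,"ay": 0,"az": 0},{"gripper": -1,"x": 0,"y": 0,"z": 0,"ax": 0,"ay": 0,"az": 0},{"gripper": -1,"x": 0,"y": 0,"z": 0,"ax": 0,"ay": 0,"az": 0},{"gripper": -1,"x": 0,"y": 0,"z": 0,"ax": 0,"ay": 0,"az": 0}])

```text
clock: 15.73
position: [469.1, -193.8, 28.2]
ee_rot: [0.997, -0.077, -0.0, 0.0]
contact_force: [0.7, -1.7, 0.5]
gripper_width: 85.3
grasp_force: 0.0
```

Call:
send_rows(targets=[{"gripper": -1,"x": 0,"y": 0,"z": -1,"ax": 0,"ay": 0,"az": 0},{"gripper": -1,"x": 0,"y": 0,"z": -2,"ax": 0,"ay": 0,"az": 0},{"gripper": -1,"x": 0,"y": 0,"z": -3,"ax": 0,"ay": 0,"az": 0},{"gripper": -1,"x": 0,"y": 0,"z": -3,"ax": 0,"ay": 0,"az": 0},{"gripper": -1,"x": 0,"y": 0,"z": -2,"ax": 0,"ay": 0,"az": 0}])

```text
clock: 16.15
position: [470.1, -194.1, 141.8]
ee_rot: [0.997, -0.077, 0.002, 0.0]
contact_force: [0.6, 0.1, -0.6]
gripper_width: 85.6
grasp_force: 0.0
```

Call:
send_rows(targets=[{"gripper": -1,"x": 0,"y": 0,"z": 0,"ax": 0,"ay": 0,"az": 0},{"gripper": -1,"x": 0,"y": 0,"z": 0,"ax": 0,"ay": 0,"az": 0},{"gripper": -1,"x": 0,"y": 0,"z": 0,"ax": 0,"ay": 0,"az": 0}])

```text
clock: 16.4
position: [468.5, -193.7, 138.2]
ee_rot: [0.997, -0.077, -0.0, -0.0]
contact_force: [-0.1, -0.1, -0.9]
gripper_width: 85.6
grasp_force: 0.0
```

```bash
python3 -c "
from h import *
go(443.2,56.7,24,-8.8)
im,d=arm.get_image('wrist'); cv2.imwrite('pics/w2.png',im[:,:,::-1])"
```

```text
turn [-0.   0.  -0.1]  turn [  0.    0.  179.9]  turn [  0.    0.  179.9]  turn [-0.   0.  -0.1]
t 16.4 pos [ 468.5 -193.7  138.2] yaw -8.9 shift now-axes [ -6.36 -24.34  11.43] goal-yaw axes [ -6.33 -24.35  11.42] w 85.6 F [-0.1 -0.1 -0.9] grip 0.0 j [-0.07  0.28 -0.41 -0.   -0.88  1.49]
```

View pics/w2.png

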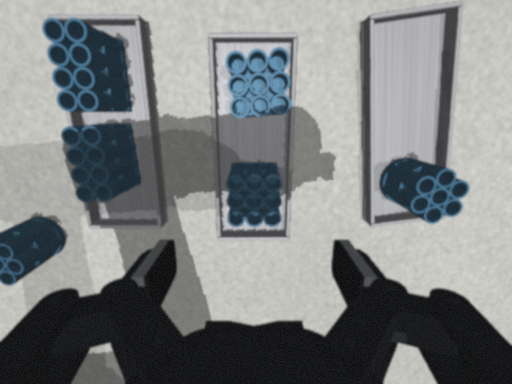

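The wrist view shows the square standing in the middle tray at (254,195) beside the stored one at (260,83), and the oblong standing at (85,65) beyond its stored one. Now round 1.

Call:
send_rows(targets=[{"gripper": -1,"x": -0.9,"y": -3.48,"z": 0,"ax": 0,"ay": 0,"az": 0},{"gripper": -1,"x": -0.9,"y": -3.48,"z": 0,"ax": 0,"ay": 0,"az": 0},{"gripper": -1,"x": -0.9,"y": -3.48,"z": 0,"ax": 0,"ay": 0,"az": 0},{"gripper": -1,"x": -0.9,"y": -3.48,"z": 0,"ax": 0,"ay": 0,"az": 0}])

```text
clock: 16.78
position: [453.7, -49.8, 137.1]
ee_rot: [0.997, -0.078, -0.001, 0.0]
contact_force: [0.8, 0.4, 0.2]
gripper_width: 85.2
grasp_force: 0.0
```

Call:
send_rows(targets=[{"gripper": -1,"x": -0.9,"y": -3.48,"z": 0,"ax": 0,"ay": 0,"az": 0},{"gripper": -1,"x": -0.9,"y": -3.48,"z": 0,"ax": 0,"ay": 0,"az": 0},{"gripper": -1,"x": -0.9,"y": -3.48,"z": 0,"ax": 0,"ay": 0,"az": 0},{"gripper": -1,"x": 0,"y": 0,"z": 0,"ax": 0,"ay": 0,"az": 0}])

```text
clock: 17.12
position: [444.0, 60.8, 137.6]
ee_rot: [0.997, -0.074, -0.0, 0.0]
contact_force: [0.5, -0.2, -0.1]
gripper_width: 85.4
grasp_force: 0.0
```

Call:
send_rows(targets=[{"gripper": -1,"x": 0,"y": 0,"z": 0,"ax": 0,"ay": 0,"az": 0},{"gripper": -1,"x": 0,"y": 0,"z": 0,"ax": 0,"ay": 0,"az": 0},{"gripper": -1,"x": 0,"y": 0,"z": 0,"ax": 0,"ay": 0,"az": 0},{"gripper": -1,"x": 0,"y": 0,"z": 0,"ax": 0,"ay": 0,"az": 0}])

```text
clock: 17.45
position: [444.2, 55.4, 137.9]
ee_rot: [0.997, -0.078, -0.001, 0.0]
contact_force: [-0.3, -0.1, -0.1]
gripper_width: 85.3
grasp_force: 0.0
```

```bash
python3 -c "
from h import *
go(443.2,56.7,24,-8.8)"
```

```text
turn [ 0.   0.1 -0.2]  turn [ 1.000e-01 -1.000e-01  1.798e+02]  turn [ 1.000e-01 -1.000e-01  1.798e+02]  turn [ 0.   0.1 -0.2]
t 17.45 pos [444.2  55.4 137.9] yaw -9.0 shift now-axes [-0.1  -0.12 11.39] goal-yaw axes [-0.11 -0.11 11.39] w 85.3 F [-0.3 -0.1 -0.1] grip 0.0 j [ 0.49  0.18 -0.54  0.   -0.84  0.92]
```

Call:
send_rows(targets=[{"gripper": -1,"x": -0.1,"y": -0.1,"z": 2,"ax": 0,"ay": 0,"az": 0},{"gripper": -1,"x": 0,"y": 0,"z": 3,"ax": 0,"ay": 0,"az": 0},{"gripper": -1,"x": 0,"y": 0,"z": 3,"ax": 0,"ay": 0,"az": 0},{"gripper": -1,"x": 0,"y": 0,"z": 2,"ax": 0,"ay": 0,"az": 0},{"gripper": -1,"x": 0,"y": 0,"z": 1.3,"ax": 0,"ay": 0,"az": 0}])

```text
clock: 17.87
position: [442.3, 55.9, 23.1]
ee_rot: [0.997, -0.079, -0.002, 0.001]
contact_force: [-0.2, -0.4, -0.2]
gripper_width: 85.2
grasp_force: 0.0
```

Call:
send_rows(targets=[{"gripper": -1,"x": 0,"y": 0,"z": 0,"ax": 0,"ay": 0,"az": 0},{"gripper": -1,"x": 0,"y": 0,"z": 0,"ax": 0,"ay": 0,"az": 0},{"gripper": -1,"x": 0,"y": 0,"z": 0,"ax": 0,"ay": 0,"az": 0},{"gripper": -1,"x": 0,"y": 0,"z": 0,"ax": 0,"ay": 0,"az": 0},{"gripper": -1,"x": 0,"y": 0,"z": 0,"ax": 0,"ay": 0,"az": 0}])

```text
clock: 18.28
position: [444.3, 57.9, 26.4]
ee_rot: [0.997, -0.077, 0.001, -0.001]
contact_force: [0.5, -0.1, 0.4]
gripper_width: 85.4
grasp_force: 0.0
```

Call:
send_rows(targets=[{"gripper": 1,"x": 0,"y": 0,"z": 0,"ax": 0,"ay": 0,"az": 0},{"gripper": 1,"x": 0,"y": 0,"z": 0,"ax": 0,"ay": 0,"az": 0},{"gripper": 1,"x": 0,"y": 0,"z": 0,"ax": 0,"ay": 0,"az": 0},{"gripper": 1,"x": 0,"y": 0,"z": 0,"ax": 0,"ay": 0,"az": 0},{"gripper": 1,"x": 0,"y": 0,"z": 0,"ax": 0,"ay": 0,"az": 0}])

```text
clock: 18.7
position: [443.9, 57.9, 26.0]
ee_rot: [0.997, -0.077, 0.0, -0.0]
contact_force: [-0.8, 0.4, 5.1]
gripper_width: 48.8
grasp_force: 61.5
```

Call:
send_rows(targets=[{"gripper": 1,"x": 0,"y": 0,"z": 0,"ax": 0,"ay": 0,"az": 0},{"gripper": 1,"x": 0,"y": 0,"z": 0,"ax": 0,"ay": 0,"az": 0},{"gripper": 1,"x": 0,"y": 0,"z": 0,"ax": 0,"ay": 0,"az": 0},{"gripper": 1,"x": 0,"y": 0,"z": 0,"ax": 0,"ay": 0,"az": 0}])

```text
clock: 19.03
position: [443.9, 57.9, 26.0]
ee_rot: [0.997, -0.077, 0.0, -0.0]
contact_force: [-0.7, -0.2, 4.6]
gripper_width: 48.9
grasp_force: 61.5
```

Call:
send_rows(targets=[{"gripper": 1,"x": 0,"y": 0,"z": -1.3,"ax": 0,"ay": 0,"az": 0},{"gripper": 1,"x": 0,"y": 0,"z": -2.5,"ax": 0,"ay": 0,"az": 0},{"gripper": 1,"x": 0,"y": 0,"z": -3,"ax": 0,"ay": 0,"az": -2.5},{"gripper": 1,"x": 0,"y": 0,"z": -3,"ax": 0,"ay": 0,"az": -2.5},{"gripper": 1,"x": 0,"y": 0,"z": -2,"ax": 0,"ay": 0,"az": -2.5}])

```text
clock: 19.45
position: [444.1, 58.0, 145.8]
ee_rot: [1.0, -0.011, 0.001, -0.001]
contact_force: [0.0, -0.1, -1.8]
gripper_width: 48.7
grasp_force: 62.1
```

Call:
send_rows(targets=[{"gripper": 1,"x": 0,"y": 0,"z": 0,"ax": 0,"ay": 0,"az": 0},{"gripper": 1,"x": 0,"y": 0,"z": 0,"ax": 0,"ay": 0,"az": 0},{"gripper": 1,"x": 0,"y": 0,"z": 0,"ax": 0,"ay": 0,"az": 0}])

```text
clock: 19.7
position: [442.5, 57.4, 142.3]
ee_rot: [1.0, -0.012, -0.001, 0.0]
contact_force: [-0.3, -1.1, -1.9]
gripper_width: 48.5
grasp_force: 62.1
```

```bash
python3 -c "
from h import *
go(568.2,-352,30,-1.4)"
```

```text
turn [ 0.   0.1 -0. ]  turn [  0.2  -0.  180. ]  turn [  0.2  -0.  180. ]  turn [ 0.   0.1 -0. ]
t 19.7 pos [442.5  57.4 142.3] yaw -1.4 shift now-axes [13.61 40.61 11.22] goal-yaw axes [13.57 40.62 11.23] w 48.5 F [-0.3 -1.1 -1.9] grip 62.1 j [ 0.49  0.18 -0.54 -0.   -0.86  1.05]
```

Call:
send_rows(targets=[{"gripper": 1,"x": 1.23,"y": 3.69,"z": 0,"ax": 0,"ay": 0,"az": 0},{"gripper": 1,"x": 1.23,"y": 3.69,"z": 0,"ax": 0,"ay": 0,"az": 0},{"gripper": 1,"x": 1.23,"y": 3.69,"z": 0,"ax": 0,"ay": 0,"az": 0},{"gripper": 1,"x": 1.23,"y": 3.69,"z": 0,"ax": 0,"ay": 0,"az": 0},{"gripper": 1,"x": 1.23,"y": 3.69,"z": 0,"ax": 0,"ay": 0,"az": 0}])

```text
clock: 20.12
position: [499.7, -129.8, 141.2]
ee_rot: [1.0, -0.012, -0.002, -0.0]
contact_force: [1.0, 0.8, -0.6]
gripper_width: 48.6
grasp_force: 62.4
```

Call:
send_rows(targets=[{"gripper": 1,"x": 1.23,"y": 3.69,"z": 0,"ax": 0,"ay": 0,"az": 0},{"gripper": 1,"x": 1.23,"y": 3.69,"z": 0,"ax": 0,"ay": 0,"az": 0},{"gripper": 1,"x": 1.23,"y": 3.69,"z": 0,"ax": 0,"ay": 0,"az": 0},{"gripper": 1,"x": 1.23,"y": 3.69,"z": 0,"ax": 0,"ay": 0,"az": 0},{"gripper": 1,"x": 1.23,"y": 3.69,"z": 0,"ax": 0,"ay": 0,"az": 0}])

```text
clock: 20.53
position: [556.8, -315.7, 140.3]
ee_rot: [1.0, -0.012, -0.002, -0.001]
contact_force: [0.1, 1.3, -0.5]
gripper_width: 48.8
grasp_force: 62.4
```

Call:
send_rows(targets=[{"gripper": 1,"x": 1.2,"y": 3.6,"z": 0,"ax": 0,"ay": 0,"az": 0},{"gripper": 1,"x": 0,"y": 0,"z": 0,"ax": 0,"ay": 0,"az": 0},{"gripper": 1,"x": 0,"y": 0,"z": 0,"ax": 0,"ay": 0,"az": 0},{"gripper": 1,"x": 0,"y": 0,"z": 0,"ax": 0,"ay": 0,"az": 0},{"gripper": 1,"x": 0,"y": 0,"z": 0,"ax": 0,"ay": 0,"az": 0}])

```text
clock: 20.95
position: [568.1, -349.2, 142.0]
ee_rot: [1.0, -0.012, -0.001, -0.001]
contact_force: [0.3, 0.6, 0.1]
gripper_width: 49.1
grasp_force: 62.5
```

```bash
python3 -c "
from h import *
go(568.2,-352,30,-1.4)"
```

```text
turn [-0.1  0.2  0.1]  turn [-2.000e-01 -1.000e-01 -1.799e+02]  turn [-2.000e-01 -1.000e-01 -1.799e+02]  turn [-0.1  0.2  0.1]
t 20.95 pos [ 568.1 -349.2  142. ] yaw -1.3 shift now-axes [ 0.04  0.3  11.2 ] goal-yaw axes [1.00e-02 2.80e-01 1.12e+01] w 49.1 F [0.3 0.6 0.1] grip 62.5 j [-0.31  0.52  0.   -0.   -1.05  1.86]
```

Call:
send_rows(targets=[{"gripper": 1,"x": 0,"y": 0.2,"z": 2,"ax": 0,"ay": 0,"az": 0},{"gripper": 1,"x": 0,"y": 0,"z": 3,"ax": 0,"ay": 0,"az": 0},{"gripper": 1,"x": 0,"y": 0,"z": 2.5,"ax": 0,"ay": 0,"az": 0},{"gripper": 1,"x": 0,"y": 0,"z": 1.5,"ax": 0,"ay": 0,"az": 0},{"gripper": 1,"x": 0,"y": 0,"z": 0.8,"ax": 0,"ay": 0,"az": 0}])

```text
clock: 21.37
position: [567.3, -350.2, 42.7]
ee_rot: [1.0, -0.011, -0.002, -0.001]
contact_force: [-0.8, 0.5, -1.2]
gripper_width: 48.3
grasp_force: 62.5
```

Call:
send_rows(targets=[{"gripper": 1,"x": 0,"y": 0,"z": 0.4,"ax": 0,"ay": 0,"az": 0},{"gripper": 1,"x": 0,"y": 0,"z": 0.2,"ax": 0,"ay": 0,"az": 0},{"gripper": 1,"x": 0,"y": 0,"z": 0,"ax": 0,"ay": 0,"az": 0},{"gripper": 1,"x": 0,"y": 0,"z": 0,"ax": 0,"ay": 0,"az": 0},{"gripper": 1,"x": 0,"y": 0,"z": 0,"ax": 0,"ay": 0,"az": 0}])

```text
clock: 21.78
position: [569.6, -352.6, 40.7]
ee_rot: [1.0, -0.012, 0.001, 0.0]
contact_force: [-0.9, -0.1, -0.8]
gripper_width: 48.4
grasp_force: 62.5
```

Call:
send_rows(targets=[{"gripper": 1,"x": 0,"y": 0,"z": 0,"ax": 0,"ay": 0,"az": 0},{"gripper": 1,"x": 0,"y": 0,"z": 0,"ax": 0,"ay": 0,"az": 0},{"gripper": 1,"x": 0,"y": 0,"z": 0,"ax": 0,"ay": 0,"az": 0}])

```text
clock: 22.03
position: [569.0, -352.5, 39.7]
ee_rot: [1.0, -0.012, 0.0, 0.0]
contact_force: [-0.2, -0.5, -1.6]
gripper_width: 48.5
grasp_force: 62.5
```

```bash
python3 -c "
from h import *
go(568.2,-352,30,-1.4)"
```

```text
turn [ 0. -0.  0.]  turn [ 1.0e-01  0.0e+00 -1.8e+02]  turn [ 1.0e-01  0.0e+00 -1.8e+02]  turn [ 0. -0.  0.]
t 22.03 pos [ 569.  -352.5   39.7] yaw -1.4 shift now-axes [-0.08 -0.05  0.97] goal-yaw axes [-0.08 -0.05  0.97] w 48.5 F [-0.2 -0.5 -1.6] grip 62.5 j [-0.31  0.63 -0.09  0.   -0.85  1.86]
```

Call:
send_rows(targets=[{"gripper": 1,"x": 0,"y": 0,"z": 0.3,"ax": 0,"ay": 0,"az": 0},{"gripper": 1,"x": 0,"y": 0,"z": 0.3,"ax": 0,"ay": 0,"az": 0},{"gripper": 1,"x": 0,"y": 0,"z": 0.2,"ax": 0,"ay": 0,"az": 0},{"gripper": 1,"x": 0,"y": 0,"z": 0,"ax": 0,"ay": 0,"az": 0},{"gripper": 1,"x": 0,"y": 0,"z": 0,"ax": 0,"ay": 0,"az": 0}])

```text
clock: 22.45
position: [568.6, -352.3, 30.8]
ee_rot: [1.0, -0.012, -0.0, -0.0]
contact_force: [0.5, -0.0, -0.9]
gripper_width: 48.7
grasp_force: 62.5
```

Call:
send_rows(targets=[{"gripper": 1,"x": 0,"y": 0,"z": 0.1,"ax": 0,"ay": 0,"az": 0},{"gripper": 1,"x": 0,"y": 0,"z": 0,"ax": 0,"ay": 0,"az": 0},{"gripper": 1,"x": 0,"y": 0,"z": 0,"ax": 0,"ay": 0,"az": 0},{"gripper": 1,"x": 0,"y": 0,"z": 0,"ax": 0,"ay": 0,"az": 0}])

```text
clock: 22.78
position: [568.9, -352.4, 30.4]
ee_rot: [1.0, -0.012, 0.0, 0.0]
contact_force: [0.1, -0.3, -0.5]
gripper_width: 48.3
grasp_force: 62.5
```

Call:
send_rows(targets=[{"gripper": 1,"x": 0,"y": 0,"z": 0.1,"ax": 0,"ay": 0,"az": 0},{"gripper": 1,"x": 0,"y": 0,"z": 0,"ax": 0,"ay": 0,"az": 0},{"gripper": 1,"x": 0,"y": 0,"z": 0,"ax": 0,"ay": 0,"az": 0},{"gripper": 1,"x": 0,"y": 0,"z": 0,"ax": 0,"ay": 0,"az": 0}])

```text
clock: 23.12
position: [569.1, -352.5, 30.1]
ee_rot: [1.0, -0.012, 0.0, 0.0]
contact_force: [-1.2, -0.0, 4.3]
gripper_width: 48.9
grasp_force: 62.8
```

Touched down at 30.1. Release, rise, then the last round.

Call:
send_rows(targets=[{"gripper": -1,"x": 0,"y": 0,"z": 0,"ax": 0,"ay": 0,"az": 0},{"gripper": -1,"x": 0,"y": 0,"z": 0,"ax": 0,"ay": 0,"az": 0},{"gripper": -1,"x": 0,"y": 0,"z": 0,"ax": 0,"ay": 0,"az": 0},{"gripper": -1,"x": 0,"y": 0,"z": 0,"ax": 0,"ay": 0,"az": 0},{"gripper": -1,"x": 0,"y": 0,"z": 0,"ax": 0,"ay": 0,"az": 0}])

```text
clock: 23.53
position: [568.8, -352.4, 29.0]
ee_rot: [1.0, -0.012, -0.0, -0.0]
contact_force: [-0.2, -0.2, -0.3]
gripper_width: 85.4
grasp_force: 0.0
```

Call:
send_rows(targets=[{"gripper": -1,"x": 0,"y": 0,"z": -1,"ax": 0,"ay": 0,"az": 0},{"gripper": -1,"x": 0,"y": 0,"z": -2,"ax": 0,"ay": 0,"az": 0},{"gripper": -1,"x": 0,"y": 0,"z": -3,"ax": 0,"ay": 0,"az": 0},{"gripper": -1,"x": 0,"y": 0,"z": -3,"ax": 0,"ay": 0,"az": 0},{"gripper": -1,"x": 0,"y": 0,"z": -2,"ax": 0,"ay": 0,"az": 0}])

```text
clock: 23.95
position: [569.9, -353.1, 143.5]
ee_rot: [1.0, -0.012, 0.002, 0.001]
contact_force: [-0.3, -0.5, 0.1]
gripper_width: 85.7
grasp_force: 0.0
```

Call:
send_rows(targets=[{"gripper": -1,"x": 0,"y": 0,"z": 0,"ax": 0,"ay": 0,"az": 0},{"gripper": -1,"x": 0,"y": 0,"z": 0,"ax": 0,"ay": 0,"az": 0},{"gripper": -1,"x": 0,"y": 0,"z": 0,"ax": 0,"ay": 0,"az": 0}])

```text
clock: 24.2
position: [568.3, -352.1, 139.1]
ee_rot: [1.0, -0.012, -0.0, -0.0]
contact_force: [0.2, 0.2, -0.3]
gripper_width: 85.4
grasp_force: 0.0
```

```bash
python3 -c "
from h import *
go(464.9,252.3,24,-1.4)"
```

```text
turn [-0.  0.  0.]  turn [-1.0e-01 -1.0e-01 -1.8e+02]  turn [-1.0e-01 -1.0e-01 -1.8e+02]  turn [-0.  0.  0.]
t 24.2 pos [ 568.3 -352.1  139.1] yaw -1.4 shift now-axes [-11.79 -60.16  11.56] goal-yaw axes [-11.82 -60.16  11.51] w 85.4 F [ 0.2  0.2 -0.3] grip 0.0 j [-0.31  0.53  0.   -0.   -1.05  1.86]
```

Call:
send_rows(targets=[{"gripper": -1,"x": -0.74,"y": -3.76,"z": 0,"ax": 0,"ay": 0,"az": 0},{"gripper": -1,"x": -0.74,"y": -3.76,"z": 0,"ax": 0,"ay": 0,"az": 0},{"gripper": -1,"x": -0.74,"y": -3.76,"z": 0,"ax": 0,"ay": 0,"az": 0},{"gripper": -1,"x": -0.74,"y": -3.76,"z": 0,"ax": 0,"ay": 0,"az": 0},{"gripper": -1,"x": -0.74,"y": -3.76,"z": 0,"ax": 0,"ay": 0,"az": 0}])

```text
clock: 24.62
position: [534.7, -162.0, 137.7]
ee_rot: [1.0, -0.012, -0.002, -0.0]
contact_force: [0.8, 1.2, 0.6]
gripper_width: 85.5
grasp_force: 0.0
```

Call:
send_rows(targets=[{"gripper": -1,"x": -0.74,"y": -3.76,"z": 0,"ax": 0,"ay": 0,"az": 0},{"gripper": -1,"x": -0.74,"y": -3.76,"z": 0,"ax": 0,"ay": 0,"az": 0},{"gripper": -1,"x": -0.74,"y": -3.76,"z": 0,"ax": 0,"ay": 0,"az": 0},{"gripper": -1,"x": -0.74,"y": -3.76,"z": 0,"ax": 0,"ay": 0,"az": 0},{"gripper": -1,"x": -0.74,"y": -3.76,"z": 0,"ax": 0,"ay": 0,"az": 0}])

```text
clock: 25.03
position: [502.2, 26.7, 138.1]
ee_rot: [1.0, -0.012, -0.001, 0.0]
contact_force: [0.2, -0.1, 0.2]
gripper_width: 84.8
grasp_force: 0.0
```

Call:
send_rows(targets=[{"gripper": -1,"x": -0.74,"y": -3.76,"z": 0,"ax": 0,"ay": 0,"az": 0},{"gripper": -1,"x": -0.74,"y": -3.76,"z": 0,"ax": 0,"ay": 0,"az": 0},{"gripper": -1,"x": -0.74,"y": -3.76,"z": 0,"ax": 0,"ay": 0,"az": 0},{"gripper": -1,"x": -0.74,"y": -3.76,"z": 0,"ax": 0,"ay": 0,"az": 0},{"gripper": -1,"x": -0.74,"y": -3.76,"z": 0,"ax": 0,"ay": 0,"az": 0}])

```text
clock: 25.45
position: [469.8, 215.3, 138.1]
ee_rot: [1.0, -0.012, -0.001, 0.001]
contact_force: [0.3, -0.5, 0.0]
gripper_width: 85.6
grasp_force: 0.0
```

Call:
send_rows(targets=[{"gripper": -1,"x": -0.74,"y": -3.76,"z": 0,"ax": 0,"ay": 0,"az": 0},{"gripper": -1,"x": 0,"y": 0,"z": 0,"ax": 0,"ay": 0,"az": 0},{"gripper": -1,"x": 0,"y": 0,"z": 0,"ax": 0,"ay": 0,"az": 0},{"gripper": -1,"x": 0,"y": 0,"z": 0,"ax": 0,"ay": 0,"az": 0},{"gripper": -1,"x": 0,"y": 0,"z": 0,"ax": 0,"ay": 0,"az": 0}])

```text
clock: 25.87
position: [464.4, 250.5, 138.5]
ee_rot: [1.0, -0.013, -0.001, 0.001]
contact_force: [0.4, -0.3, -0.0]
gripper_width: 85.0
grasp_force: 0.0
```

```bash
python3 -c "
from h import *
go(464.9,252.3,24,-1.4)"
```

```text
turn [ 0.1  0.1 -0. ]  turn [ 1.0e-01 -1.0e-01  1.8e+02]  turn [ 1.0e-01 -1.0e-01  1.8e+02]  turn [ 0.1  0.1 -0. ]
t 25.87 pos [464.4 250.5 138.5] yaw -1.4 shift now-axes [ 0.07 -0.2  11.45] goal-yaw axes [ 0.05 -0.18 11.45] w 85.0 F [ 0.4 -0.3 -0. ] grip 0.0 j [ 0.8   0.31 -0.36 -0.   -0.9   0.74]
```

Call:
send_rows(targets=[{"gripper": -1,"x": 0,"y": -0.1,"z": 2,"ax": 0,"ay": 0,"az": 0},{"gripper": -1,"x": 0,"y": 0,"z": 3,"ax": 0,"ay": 0,"az": 0},{"gripper": -1,"x": 0,"y": 0,"z": 3,"ax": 0,"ay": 0,"az": 0},{"gripper": -1,"x": 0,"y": 0,"z": 2,"ax": 0,"ay": 0,"az": 0},{"gripper": -1,"x": 0,"y": 0,"z": 1.4,"ax": 0,"ay": 0,"az": 0}])

```text
clock: 26.28
position: [464.0, 250.2, 23.0]
ee_rot: [1.0, -0.013, -0.002, 0.001]
contact_force: [0.6, -0.1, 0.6]
gripper_width: 85.3
grasp_force: 0.0
```

Call:
send_rows(targets=[{"gripper": -1,"x": 0,"y": 0,"z": 0,"ax": 0,"ay": 0,"az": 0},{"gripper": -1,"x": 0,"y": 0,"z": 0,"ax": 0,"ay": 0,"az": 0},{"gripper": -1,"x": 0,"y": 0,"z": 0,"ax": 0,"ay": 0,"az": 0},{"gripper": -1,"x": 0,"y": 0,"z": 0,"ax": 0,"ay": 0,"az": 0},{"gripper": -1,"x": 0,"y": 0,"z": 0,"ax": 0,"ay": 0,"az": 0}])

```text
clock: 26.7
position: [465.5, 253.2, 26.6]
ee_rot: [1.0, -0.012, 0.001, -0.001]
contact_force: [0.4, -0.7, 1.1]
gripper_width: 85.5
grasp_force: 0.0
```

Call:
send_rows(targets=[{"gripper": 1,"x": 0,"y": 0,"z": 0,"ax": 0,"ay": 0,"az": 0},{"gripper": 1,"x": 0,"y": 0,"z": 0,"ax": 0,"ay": 0,"az": 0},{"gripper": 1,"x": 0,"y": 0,"z": 0,"ax": 0,"ay": 0,"az": 0},{"gripper": 1,"x": 0,"y": 0,"z": 0,"ax": 0,"ay": 0,"az": 0},{"gripper": 1,"x": 0,"y": 0,"z": 0,"ax": 0,"ay": 0,"az": 0}])

```text
clock: 27.12
position: [465.3, 253.4, 26.1]
ee_rot: [1.0, -0.012, 0.001, -0.0]
contact_force: [-0.5, -0.5, 5.0]
gripper_width: 48.7
grasp_force: 61.8
```

Call:
send_rows(targets=[{"gripper": 1,"x": 0,"y": 0,"z": 0,"ax": 0,"ay": 0,"az": 0},{"gripper": 1,"x": 0,"y": 0,"z": 0,"ax": 0,"ay": 0,"az": 0},{"gripper": 1,"x": 0,"y": 0,"z": 0,"ax": 0,"ay": 0,"az": 0},{"gripper": 1,"x": 0,"y": 0,"z": 0,"ax": 0,"ay": 0,"az": 0}])

```text
clock: 27.45
position: [465.3, 253.4, 26.1]
ee_rot: [1.0, -0.012, 0.001, -0.0]
contact_force: [-0.6, 0.6, 6.1]
gripper_width: 49.0
grasp_force: 61.9
```

Call:
send_rows(targets=[{"gripper": 1,"x": 0,"y": 0,"z": -1.3,"ax": 0,"ay": 0,"az": 0},{"gripper": 1,"x": 0,"y": 0,"z": -2.5,"ax": 0,"ay": 0,"az": 0},{"gripper": 1,"x": 0,"y": 0,"z": -3,"ax": 0,"ay": 0,"az": 0},{"gripper": 1,"x": 0,"y": 0,"z": -3,"ax": 0,"ay": 0,"az": 0},{"gripper": 1,"x": 0,"y": 0,"z": -2,"ax": 0,"ay": 0,"az": 0}])

```text
clock: 27.87
position: [465.1, 253.1, 145.5]
ee_rot: [1.0, -0.012, 0.001, -0.001]
contact_force: [0.5, 0.1, -0.5]
gripper_width: 49.0
grasp_force: 62.1
```

Call:
send_rows(targets=[{"gripper": 1,"x": 0,"y": 0,"z": 0,"ax": 0,"ay": 0,"az": 0},{"gripper": 1,"x": 0,"y": 0,"z": 0,"ax": 0,"ay": 0,"az": 0},{"gripper": 1,"x": 0,"y": 0,"z": 0,"ax": 0,"ay": 0,"az": 0}])

```text
clock: 28.12
position: [463.7, 252.1, 141.9]
ee_rot: [1.0, -0.012, -0.001, 0.001]
contact_force: [0.1, -0.5, -0.5]
gripper_width: 49.0
grasp_force: 62.1
```

```bash
python3 -c "
from h import *
go(508.4,-350.8,30.1,-1.4)"
```

```text
turn [0.1 0.1 0. ]  turn [-2.0e-01  1.0e-01 -1.8e+02]  turn [-2.0e-01  1.0e-01 -1.8e+02]  turn [0.1 0.1 0. ]
t 28.12 pos [463.7 252.1 141.9] yaw -1.4 shift now-axes [ 5.97 60.15 11.26] goal-yaw axes [ 5.94 60.16 11.18] w 49.0 F [ 0.1 -0.5 -0.5] grip 62.1 j [ 0.81  0.31 -0.35 -0.   -0.91  0.74]
```

Call:
send_rows(targets=[{"gripper": 1,"x": 0.37,"y": 3.76,"z": 0,"ax": 0,"ay": 0,"az": 0},{"gripper": 1,"x": 0.37,"y": 3.76,"z": 0,"ax": 0,"ay": 0,"az": 0},{"gripper": 1,"x": 0.37,"y": 3.76,"z": 0,"ax": 0,"ay": 0,"az": 0},{"gripper": 1,"x": 0.37,"y": 3.76,"z": 0,"ax": 0,"ay": 0,"az": 0},{"gripper": 1,"x": 0.37,"y": 3.76,"z": 0,"ax": 0,"ay": 0,"az": 0}])

```text
clock: 28.53
position: [477.3, 62.5, 141.3]
ee_rot: [1.0, -0.012, -0.002, 0.001]
contact_force: [0.7, -0.3, -1.1]
gripper_width: 48.2
grasp_force: 62.4
```

Call:
send_rows(targets=[{"gripper": 1,"x": 0.37,"y": 3.76,"z": 0,"ax": 0,"ay": 0,"az": 0},{"gripper": 1,"x": 0.37,"y": 3.76,"z": 0,"ax": 0,"ay": 0,"az": 0},{"gripper": 1,"x": 0.37,"y": 3.76,"z": 0,"ax": 0,"ay": 0,"az": 0},{"gripper": 1,"x": 0.37,"y": 3.76,"z": 0,"ax": 0,"ay": 0,"az": 0},{"gripper": 1,"x": 0.37,"y": 3.76,"z": 0,"ax": 0,"ay": 0,"az": 0}])

```text
clock: 28.95
position: [491.3, -125.7, 141.3]
ee_rot: [1.0, -0.012, -0.002, -0.0]
contact_force: [0.8, 0.4, -2.2]
gripper_width: 49.0
grasp_force: 62.4
```

Call:
send_rows(targets=[{"gripper": 1,"x": 0.37,"y": 3.76,"z": 0,"ax": 0,"ay": 0,"az": 0},{"gripper": 1,"x": 0.37,"y": 3.76,"z": 0,"ax": 0,"ay": 0,"az": 0},{"gripper": 1,"x": 0.37,"y": 3.76,"z": 0,"ax": 0,"ay": 0,"az": 0},{"gripper": 1,"x": 0.37,"y": 3.76,"z": 0,"ax": 0,"ay": 0,"az": 0},{"gripper": 1,"x": 0.37,"y": 3.76,"z": 0,"ax": 0,"ay": 0,"az": 0}])

```text
clock: 29.37
position: [505.5, -313.7, 140.7]
ee_rot: [1.0, -0.012, -0.002, -0.001]
contact_force: [1.0, 0.3, -0.8]
gripper_width: 48.6
grasp_force: 62.4
```

Call:
send_rows(targets=[{"gripper": 1,"x": 0.37,"y": 3.76,"z": 0,"ax": 0,"ay": 0,"az": 0},{"gripper": 1,"x": 0,"y": 0,"z": 0,"ax": 0,"ay": 0,"az": 0},{"gripper": 1,"x": 0,"y": 0,"z": 0,"ax": 0,"ay": 0,"az": 0},{"gripper": 1,"x": 0,"y": 0,"z": 0,"ax": 0,"ay": 0,"az": 0},{"gripper": 1,"x": 0,"y": 0,"z": 0,"ax": 0,"ay": 0,"az": 0}])

```text
clock: 29.78
position: [509.0, -348.8, 142.0]
ee_rot: [1.0, -0.011, -0.001, -0.001]
contact_force: [0.5, -0.1, -1.1]
gripper_width: 48.8
grasp_force: 62.6
```

```bash
python3 -c "
from h import *
im,d=arm.get_image('wrist'); cv2.imwrite('pics/w3.png',im[:,:,::-1])
go(508.4,-350.8,30.1,-1.4)"
```

```text
turn [-0.   0.1  0.1]  turn [-2.000e-01 -1.000e-01 -1.799e+02]  turn [-2.000e-01 -1.000e-01 -1.799e+02]  turn [-0.   0.1  0.1]
t 29.83 pos [ 509.4 -348.7  142.5] yaw -1.3 shift now-axes [-0.07  0.22 11.24] goal-yaw axes [-0.09  0.21 11.24] w 48.5 F [-0.3 -0.3 -1.4] grip 62.6 j [-0.34  0.45 -0.13 -0.   -1.    1.89]
```

View pics/w3.png

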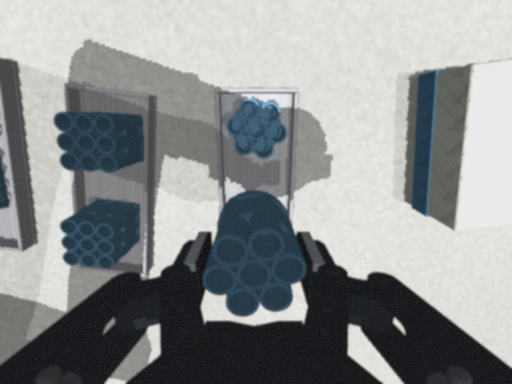

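The wrist view shows the first round standing at (257,127) near the far end. The held one is centred over the free middle. Lowering.

Call:
send_rows(targets=[{"gripper": 1,"x": -0.1,"y": 0.1,"z": 2,"ax": 0,"ay": 0,"az": 0},{"gripper": 1,"x": 0,"y": 0,"z": 3,"ax": 0,"ay": 0,"az": 0},{"gripper": 1,"x": 0,"y": 0,"z": 2.5,"ax": 0,"ay": 0,"az": 0},{"gripper": 1,"x": 0,"y": 0,"z": 1.5,"ax": 0,"ay": 0,"az": 0},{"gripper": 1,"x": 0,"y": 0,"z": 0.8,"ax": 0,"ay": 0,"az": 0}])

```text
clock: 30.25
position: [507.4, -349.0, 42.9]
ee_rot: [1.0, -0.011, -0.002, -0.001]
contact_force: [0.8, -0.4, -0.8]
gripper_width: 48.6
grasp_force: 62.6
```

Call:
send_rows(targets=[{"gripper": 1,"x": 0,"y": 0,"z": 0.4,"ax": 0,"ay": 0,"az": 0},{"gripper": 1,"x": 0,"y": 0,"z": 0.2,"ax": 0,"ay": 0,"az": 0},{"gripper": 1,"x": 0,"y": 0,"z": 0,"ax": 0,"ay": 0,"az": 0},{"gripper": 1,"x": 0,"y": 0,"z": 0,"ax": 0,"ay": 0,"az": 0},{"gripper": 1,"x": 0,"y": 0,"z": 0,"ax": 0,"ay": 0,"az": 0}])

```text
clock: 30.67
position: [509.4, -351.2, 40.6]
ee_rot: [1.0, -0.012, 0.001, 0.0]
contact_force: [0.5, 0.1, -1.2]
gripper_width: 48.7
grasp_force: 62.6
```

Call:
send_rows(targets=[{"gripper": 1,"x": 0,"y": 0,"z": 0,"ax": 0,"ay": 0,"az": 0},{"gripper": 1,"x": 0,"y": 0,"z": 0,"ax": 0,"ay": 0,"az": 0},{"gripper": 1,"x": 0,"y": 0,"z": 0,"ax": 0,"ay": 0,"az": 0}])

```text
clock: 30.92
position: [508.8, -351.1, 39.7]
ee_rot: [1.0, -0.012, 0.0, 0.0]
contact_force: [0.1, 0.7, -0.5]
gripper_width: 48.7
grasp_force: 62.6
```

Call:
send_rows(targets=[{"gripper": 1,"x": 0,"y": 0,"z": 0.3,"ax": 0,"ay": 0,"az": 0},{"gripper": 1,"x": 0,"y": 0,"z": 0.3,"ax": 0,"ay": 0,"az": 0},{"gripper": 1,"x": 0,"y": 0,"z": 0.2,"ax": 0,"ay": 0,"az": 0},{"gripper": 1,"x": 0,"y": 0,"z": 0,"ax": 0,"ay": 0,"az": 0},{"gripper": 1,"x": 0,"y": 0,"z": 0,"ax": 0,"ay": 0,"az": 0}])

```text
clock: 31.33
position: [508.5, -350.9, 30.9]
ee_rot: [1.0, -0.012, -0.0, -0.0]
contact_force: [-0.3, 0.0, -0.7]
gripper_width: 48.8
grasp_force: 62.6
```

Call:
send_rows(targets=[{"gripper": 1,"x": 0,"y": 0,"z": 0.1,"ax": 0,"ay": 0,"az": 0},{"gripper": 1,"x": 0,"y": 0,"z": 0,"ax": 0,"ay": 0,"az": 0},{"gripper": 1,"x": 0,"y": 0,"z": 0,"ax": 0,"ay": 0,"az": 0},{"gripper": 1,"x": 0,"y": 0,"z": 0,"ax": 0,"ay": 0,"az": 0}])

```text
clock: 31.67
position: [508.7, -350.9, 30.4]
ee_rot: [1.0, -0.012, 0.0, 0.0]
contact_force: [-0.0, -0.2, -1.2]
gripper_width: 48.6
grasp_force: 62.6
```

Call:
send_rows(targets=[{"gripper": 1,"x": 0,"y": 0,"z": 0.1,"ax": 0,"ay": 0,"az": 0},{"gripper": 1,"x": 0,"y": 0,"z": 0,"ax": 0,"ay": 0,"az": 0},{"gripper": 1,"x": 0,"y": 0,"z": 0,"ax": 0,"ay": 0,"az": 0},{"gripper": 1,"x": 0,"y": 0,"z": 0,"ax": 0,"ay": 0,"az": 0}])

```text
clock: 32.0
position: [508.8, -351.0, 30.1]
ee_rot: [1.0, -0.012, 0.0, 0.0]
contact_force: [-2.3, 2.5, 5.0]
gripper_width: 48.6
grasp_force: 63.0
```

Touched down at 30.1. Release, rise and move the arm clear for the final check.

Call:
send_rows(targets=[{"gripper": -1,"x": 0,"y": 0,"z": 0,"ax": 0,"ay": 0,"az": 0},{"gripper": -1,"x": 0,"y": 0,"z": 0,"ax": 0,"ay": 0,"az": 0},{"gripper": -1,"x": 0,"y": 0,"z": 0,"ax": 0,"ay": 0,"az": 0},{"gripper": -1,"x": 0,"y": 0,"z": 0,"ax": 0,"ay": 0,"az": 0},{"gripper": -1,"x": 0,"y": 0,"z": 0,"ax": 0,"ay": 0,"az": 0}])

```text
clock: 32.42
position: [508.6, -350.9, 29.0]
ee_rot: [1.0, -0.012, -0.0, -0.0]
contact_force: [-0.0, -1.2, -0.7]
gripper_width: 85.5
grasp_force: 0.0
```

Call:
send_rows(targets=[{"gripper": -1,"x": 0,"y": 0,"z": -1,"ax": 0,"ay": 0,"az": 0},{"gripper": -1,"x": 0,"y": 0,"z": -2,"ax": 0,"ay": 0,"az": 0},{"gripper": -1,"x": 0,"y": 0,"z": -4,"ax": 0,"ay": 0,"az": 0},{"gripper": -1,"x": 0,"y": 0,"z": -4,"ax": 0,"ay": 0,"az": 0},{"gripper": -1,"x": 0,"y": 0,"z": -4,"ax": 0,"ay": 0,"az": 0}])

```text
clock: 32.83
position: [508.3, -350.9, 181.6]
ee_rot: [1.0, -0.012, -0.0, 0.0]
contact_force: [1.3, -0.4, 0.0]
gripper_width: 85.3
grasp_force: 0.0
```

Call:
send_rows(targets=[{"gripper": -1,"x": -1,"y": -4,"z": 0,"ax": 0,"ay": 0,"az": 0},{"gripper": -1,"x": -1,"y": -4,"z": 0,"ax": 0,"ay": 0,"az": 0},{"gripper": -1,"x": -1,"y": -4,"z": 0,"ax": 0,"ay": 0,"az": 0},{"gripper": -1,"x": -1,"y": -4,"z": 0,"ax": 0,"ay": 0,"az": 0},{"gripper": -1,"x": -1,"y": -4,"z": 0,"ax": 0,"ay": 0,"az": 0}])

```text
clock: 33.25
position: [462.7, -148.4, 180.2]
ee_rot: [1.0, -0.012, 0.001, 0.0]
contact_force: [0.1, 0.7, 0.3]
gripper_width: 85.2
grasp_force: 0.0
```

Call:
send_rows(targets=[{"gripper": -1,"x": 0,"y": -4,"z": 0,"ax": 0,"ay": 0,"az": 0},{"gripper": -1,"x": 0,"y": -4,"z": 0,"ax": 0,"ay": 0,"az": 0},{"gripper": -1,"x": 0,"y": -4,"z": 0,"ax": 0,"ay": 0,"az": 0},{"gripper": -1,"x": 0,"y": -4,"z": 0,"ax": 0,"ay": 0,"az": 0},{"gripper": -1,"x": 0,"y": -4,"z": 0,"ax": 0,"ay": 0,"az": 0}])

```text
clock: 33.67
position: [467.9, 52.1, 180.5]
ee_rot: [1.0, -0.012, 0.001, -0.0]
contact_force: [1.6, -0.2, -0.8]
gripper_width: 85.2
grasp_force: 0.0
```

Call:
send_rows(targets=[{"gripper": -1,"x": 0,"y": -4,"z": 0,"ax": 0,"ay": 0,"az": 0},{"gripper": -1,"x": 0,"y": -4,"z": 0,"ax": 0,"ay": 0,"az": 0},{"gripper": -1,"x": 0,"y": -4,"z": 0,"ax": 0,"ay": 0,"az": 0},{"gripper": -1,"x": 0,"y": -4,"z": 0,"ax": 0,"ay": 0,"az": 0},{"gripper": -1,"x": 0,"y": -4,"z": 0,"ax": 0,"ay": 0,"az": 0}])

```text
clock: 34.08
position: [472.5, 252.1, 180.4]
ee_rot: [1.0, -0.012, 0.001, -0.0]
contact_force: [0.1, -0.5, 0.3]
gripper_width: 85.2
grasp_force: 0.0
```

```bash
python3 - <<'E'
from h import *
im,d=arm.get_image('top'); cv2.imwrite('pics/t9.png',im[:,:,::-1]); P=cloud('top',d); i=im.astype(int)
s=arm.read_state(); print(s['clock'],s['position'])
blue=(i[...,2]-i[...,0]>12)&(d>0)&(P[...,2]>48)&(P[...,2]<75)
blue=(cv2.morphologyEx(blue.astype(np.uint8),cv2.MORPH_CLOSE,np.ones((2,2)))>0)&(d>0)
T=dict(obl=(543.6,-67.1,-8.9),sq=(508.6,-199.4,-8.8),rd=(505.2,-350.5,-1.4))
for st,m in comps(blue,60):
    p=P[m]; p=p[p[:,2]>48]; c=np.array(rect(p[:,:2])[0])
    n=min(T,key=lambda k:np.hypot(*(c-T[k][:2]))); a=np.radians(T[n][2]); e=c-T[n][:2]
    print(st[:4],'c',c.round(1),'size',np.round(rect(p[:,:2])[1],1),'ztop',np.percentile(p[:,2],95).round(1),n,'along',round(e@[np.cos(a),np.sin(a)],1),'across',round(e@[-np.sin(a),np.cos(a)],1))
E
```

```text
34.1333 [474.32813526 258.32750478 180.46042117]
[278 144  19  31] c [593.4 -76.7] size [28.5 62.6] ztop 66.1 obl along 50.7 across -1.8
[342 165  26  27] c [ 559.9 -213.6] size [46.7 46.9] ztop 65.8 sq along 52.9 across -6.2
[411 165  26  25] c [ 567.5 -353.1] size [42.7 50.1] ztop 65.8 rd along 62.3 across -1.1
[270 178  20  33] c [519.8 -64.2] size [29.1 62.7] ztop 66.4 obl along -24.0 across -0.8
[410 195  28  25] c [ 506.1 -351.5] size [46.2 46.4] ztop 66.2 rd along 0.9 across -0.9
[332 210  28  27] c [ 467.9 -194. ] size [46.8 46.5] ztop 66.0 sq along -41.0 across -0.9
[412 225  28  25] c [ 446.8 -352.6] size [42.4 50.8] ztop 66.3 rd along -58.3 across -3.5
```

View pics/t9.png

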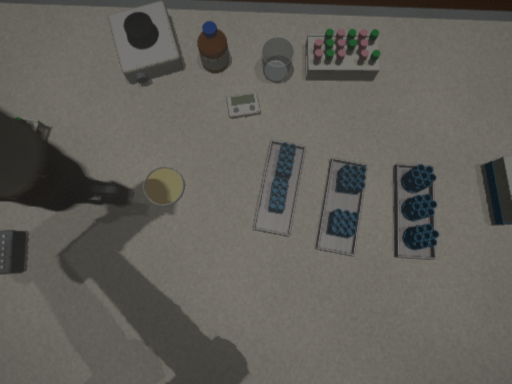

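The top view shows all seven inserts upright in their trays: oblongs near (279,180), squares near (347,200) and rounds near (418,208). Their tops are all at 66 mm and the stored ones have not moved. The arm is clear, so I hand the job in.

```bash
python3 -c "
from bench import arm
print(arm.job_done())"
```

```text
the job is handed in; nothing more can be done
None
```

I put all four loose inserts in the trays of their kind and handed the job in at about 34 s; the last picture shows all seven standing flat and upright with the stored ones not disturbed, but the hand-in call returned no verdict.

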